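# Push the cured blue casting out of its tube mould

### The job

The blue casting has cured. Take the push rod from its rest, push the blue casting with it through its tube until it drops out of the far end into the felt-lined catch tray, then draw the rod out and lay it back in its rest the way it lay before. The orange and pink castings are still curing: leave them where they are in their tubes, and do not shift or knock over the other things on the bench.

Things in the scene. Friction and masses are not known exactly. Their poses are not given: they have to be found in the camera images.
- cradle: Fixed demoulding cradle; place and yaw vary. Board 12 mm thick, y = -75 to 75 mm, x = -52 to 188. Origin: under the board, below the middle of the middle tube; x = pushing direction (entry to exit), roughly to the robot's left, z up. Three clear tubes along x at y = 42, 0, -42, from x = -40 to 40, axes 50 mm up, bore 26, outside 34 mm. Clamps and brass plunger stubs rise to 78 mm.
- bore1 (a point): Centre of the middle tube's entry mouth (cradle x = -40, y = 0, 50 mm above the bench); the others lie 42 mm to either side. In each tube a spring plunger presses on the casting: it takes about 3 to 6 N to push it the first 30 mm, then it slides freely (the plunger may flick it on its way). Nothing falls out unpushed; a casting drops only once its back end has reached the exit end.
- tray_centre (a point): Centre of the catch tray's cream felt floor, 15 mm above the bench, beyond the tubes' exit ends (cradle x = 118). The floor spans cradle x = 56 to 180 and y = -67 to 67; rim 38 mm above the bench on three sides, 26 mm on the tubes' side.
- blue_casting_center (a point): Centre of the blue resin casting, a cylinder 24 mm across and 60 mm long, about 35 g. It starts in one of the three tubes (which one varies), midway along it (10 mm inside both ends); x is its own long axis, at the start along the cradle's x.
- blue_back (a point): Centre of the blue casting's end face towards the tube's entry (30 mm from its centre): the face to push on.
- orange_casting_center (a point): Centre of the orange casting, same size, in another tube: stays there.
- pink_casting_center (a point): Centre of the pink casting, same size, in the third tube: stays there.
- rod_grip (a point): The push rod's grip point, mid-height and mid-width of the handle; x along the rod to its tip, z up. Rod about 80 g: flat-sided wooden handle 20 mm wide, 26 high, 85 long (55 mm behind this point to 30 mm ahead), then a white round shaft 18 mm across, 105 long. It starts lying level in the rest, axis 50 mm above the bench.
- rod_tip (a point): Centre of the end face of the push rod's shaft, 135 mm ahead of the grip point.
- rest: Fixed rod rest; place and yaw vary. Board 200 x 74 x 10 mm, origin under its centre, x along the rod to its tip. Two notched uprights 12 mm thick: at x = -70 mm a slot 24 mm wide under the rear of the handle, at x = 75 mm a slot 22 mm wide under the shaft; their flared cheeks (mouth about 34 mm wide) rise to 71 mm. Between them the handle is free on both sides.
- rest_grip (a point): Where the rod's grip point lies when the rod is in its rest (x = -30 mm of the rest, 50 mm up).
- rest_tip (a point): Where the rod's tip lies when the rod is in its rest.
- straw_cup: Bystander: green cup of drinking straws, 72 mm across, straws to 180 mm high; origin under its centre, like the next ones.
- resin_bottle: Bystander: white bottle, blue cap, 60 mm across, 155 mm high, close beside the rest on the cradle's side.
- hardener_bottle: Bystander: amber bottle, 52 mm across, 135 mm high.
- chip_cup: Bystander: clear cup of orange chips beside the catch tray, 76 mm across, 60 mm high.
- pigment_red: Bystander: red jar near the tubes' entry ends, 40 mm across, 48 mm high.
- pigment_green: Bystander: green jar close beside the cradle, 42 mm across, 50 mm high.
- wood_rounds: Bystander: stack of wooden rounds, 84 mm across, 28 mm high.
There are look-alikes about, which are no part of the job. Leave any black or yellow look-alike of the part that bears rod_grip alone.

How it is judged (in metres and radians):
On the way, in this order (a step that is already met when the one before it is completed fails the run):
1. the rod's tip is inside the tube against the blue casting and has pushed it at least 15 mm along (distance between rod_tip and blue_back below 0.009 m and x of rod_tip in the frame of cradle between -0.015 and 0.045 m), for 0.1 s.
2. the blue casting has left the tube and lies in the catch tray (x of blue_casting_center in the frame of cradle above 0.064 m and z of blue_casting_center in the frame of cradle below 0.035 m and angle between blue_casting_center's own x axis and vertical between 1.3 and 1.84 rad and linear speed of blue_casting below 0.03 m/s), for 0.1 s.
3. the rod is back in its rest (distance between rod_grip and rest_grip below 0.012 m and distance between rod_tip and rest_tip below 0.014 m), for 0.2 s.
At the end, for the whole second after the job is handed in: The blue casting lies flat and still in the catch tray (centre inside the tray, under 35 mm above the bench), the rod lies still in its rest as at the start (grip point within 12 mm and tip within 14 mm of the rest's marks), and the orange and pink castings have not moved in their tubes (5 mm) (all of step 3 and x of blue_casting_center in the frame of cradle between 0.056 and 0.18 m and y of blue_casting_center in the frame of cradle between -0.067 and 0.067 m and z of blue_casting_center in the frame of cradle below 0.035 m and angle between blue_casting_center's own x axis and vertical between 1.3 and 1.84 rad and linear speed of each of blue_casting, push_rod below 0.02 m/s and distance of each of orange_casting_center, pink_casting_center from where it was at the start of the episode below 0.005 m); the robot touches nothing.
It fails at once if the orange or pink casting is shifted (over 5 mm) (distance of any of orange_casting_center, pink_casting_center from where it was at the start of the episode above 0.005 m).
It fails at once if a bystander is shifted (over 20 mm) or knocked over (distance of any of straw_cup, resin_bottle, hardener_bottle, chip_cup, pigment_red, pigment_green, wood_rounds from where it was at the start of the episode above 0.02 m or angle between any of straw_cup, resin_bottle, hardener_bottle, chip_cup, pigment_red, pigment_green's own z axis and vertical above 0.6 rad).
It also fails if it takes over 56 s, if anything falls off the work surface, if the arm or the gripper's body presses on something with over 40 N, if the wrist force passes 120 N, or if a joint passes its speed limit or range.

### The arm

A 6-joint arm with a two-finger parallel gripper is mounted at the origin on the work surface. World frame = base frame: x ahead of the robot, y to its left, z up, the work surface at z = 0. Lengths are in m, angles in degrees, forces in N, time in s.
With the tool pointing down it reaches from about 0.4 to 0.825 m from the base axis. Payload 7 kg.
Tool frame: the origin (TCP) lies midway between the tips of the shut fingers; the grasp point (between the pads) lies 19 mm behind it; z points along the fingers, y is the direction in which the jaws open and shut (so a half turn about z gives the same grasp; the last joint's range is limited). The gripper opens to 88 mm and grips with 3 to 60 N. Pads are 19 mm wide; open, the fingers measure 130 mm over their backs; the gripper's body (78 mm by 193 mm) begins 47 mm behind the grasp point.
Start: joints at [90.132, 20.546, 0.682, 0, -70.136, -16.507], TCP at [0.19, 0.648, 0.227] pointing down, gripper open.
Joint ranges: [-176.03, 176.03], [-82.01, 121.73], [-58.28, 71.71], [-173.87, 95.51], [-174.79, -0.11], [-173.66, 173.66]. Speed limits (degrees/s): [136.94, 136.94, 172.46, 180, 180, 180].

### API

Orientations are given as [roll, pitch, yaw] about the fixed x, y, z axes, in that order (R = Rz(yaw) Ry(pitch) Rx(roll)).
In Python, from plant import get_state, capture, get_calibration, close_job, boxes_of, cut_out gives the robot as it stands.
- The arm moves only by the tool apply_moves, never from a script. Its argument "commands" is a list of rows, each an object with "grip": the closure, from 0 (fully open) to 1 (shut); "slide": the shift along the tool's x, y, z in m, a list of three; "roll": the turn about the tool's z in degrees. In form: [{"grip": grip, "slide": [x, y, z], "roll": roll}, ...]. A call has 1 to 5 rows; each row is the pose to reach, as a shift and turn from the pose commanded when the call began, along the tool's axes at that moment; what a row does not reach only later rows make up. A row lasts 1/8 s, in which the tool goes at most 62.5 mm and 10.7 degrees, less where a joint would pass 70% of its speed; a pose out of reach is approached as far as the arm can. A call with a gripper value outside its range is refused whole. The fingers move at their own pace and stop on an object; "grip_force" is the grip in N (left out, the last holds). Time passes only in rows, so rows that repeat a pose let the fingers close. It gives the time, the measured TCP pose, the force and the opening at its end, in the units of the state.
- get_state(): the state, without advancing time (a new reading comes with each control period).
- capture(name): name is "side" or "top" or "wrist"; returns (picture, depth): 480x640x3 uint8, red, green, blue; 480x640 float32, m along the optical axis (not along the pixel's ray), 0 where there is no reading.
- get_calibration(name): a dict with "mtx" (3x3 intrinsics, pixels), "R" (3x3) and "t" (3): a world point X has camera coordinates R X + t. Camera axes: x right, y down, z forward; pixel columns grow to the right and rows downward; lengths in m; the calibration is good to about 2 mm. The wrist camera is an equidistant fisheye: a pixel r from the principal point sees the ray r / f radians off the axis. A picture is of the moment at which its call begins: read the wrist's pose just before it. get_calibration takes no time and is no camera call; for the wrist camera it gives the pose at the moment of the call.
- close_job(): hands the job in, once; it reports no verdict.
Trained networks look in the newest picture that a camera, given by its name, has taken for a name from the list of things; names that differ only in an ending like _2 or _b are one class to them, and where a whole thing is asked for, a point or a joint stands for the part that bears it (a point fixed in the world has none). Each returns a list of dicts, best first, with "score" (0 to 1); they miss things now and then, are a little off and sometimes report something else, mostly with a low value. They report only what shows in the picture. A call takes as long as a camera call. They do not tell look-alikes from the thing itself.
- boxes_of(name, camera): "position" ([x, y, z] in m, in the coordinates of the camera as it stood for that picture, good to about 4 mm: the middle of the surface that is visible of it).
- cut_out(name, camera): "mask" (480x640 bool, what is visible of it).
The state is a dict: "time_s": time; "joints": joint angles; "qd": joint speeds; "joint_torque": joint torques, N m; "tcp_pos": TCP position; "eef_rot": TCP orientation; "contact_force": force on the tool from outside, world axes, zero at the start; "moment": the same for the moment, N m; "gripper_width": finger opening in m.
Only numpy, scipy, OpenCV 4.12 (cv2) and the standard library are available. Lean on these libraries where they do the work, as an engineer would, in place of code of your own. Each camera call takes 0.05 s, during which the arm holds its last target.

## Working session

There is one attempt and no reset: what is moved stays moved. The work goes in short steps, Python scripts to look and compute and a tool call to move; the robot and the scene stay as the last step left them, time stands still between calls to the robot, and variables do not carry over. Pictures are saved under pics/ and viewed, and the job is handed in when it is done.

Besides the shell and the picture viewer there is one more tool, called by a JSON object that holds its "api" and its "payload", one argument or row to a line. apply_moves: Moves the arm, as the interface text tells. Its arguments: {"type":"object","properties":{"commands":{"type":"array"},"grip_force":{"type":"number"}},"required":["commands"]}

```bash
ls; mkdir -p pics
python3 - <<'E'
from plant import *
import cv2, numpy as np
print(get_state())
for n in ["side","top","wrist"]:
    c=get_calibration(n); print(n,{k:np.round(np.array(v),4).tolist() if not isinstance(v,str) else v for k,v in c.items()})
    p,d=capture(n); cv2.imwrite(f"pics/{n}0.png",p[:,:,::-1]); np.save(f"pics/{n}0.npy",d)
E
```

```text
pics
{'time_s': 0.0, 'joints': array([ 9.01316154e+01,  2.05898518e+01,  6.34941075e-01, -2.08880048e-02,
       -7.01360340e+01, -1.65071407e+01]), 'qd': array([ 0.02751249,  0.05101148,  0.02651713,  0.03107094,  0.0331402 ,
       -0.01557165]), 'joint_torque': array([ 8.34954608e-05, -5.82722247e+01,  2.93058103e+01,  6.99725792e+00,
        6.95596682e-03, -1.44915562e-04]), 'tcp_pos': array([0.19018429, 0.647149  , 0.22564701]), 'eef_rot': array([ 1.79907224e+02, -7.01621958e-03, -1.63826327e+01]), 'contact_force': array([-0.05568892, -0.27165222,  0.13605614]), 'moment': array([-0.0111485 , -0.00460986, -0.03479744]), 'gripper_width': 0.08754447115526112}
side {'mtx': [[562.0172, 0.0, 319.9694], [0.0, 562.0172, 243.0509], [0.0, 0.0, 1.0]], 'R': [[0.9933, -0.1145, -0.015], [-0.0908, -0.6942, -0.714], [0.0714, 0.7106, -0.7]], 't': [-0.5001, 0.0551, 1.3104]}
top {'mtx': [[481.8147, 0.0, 321.2271], [0.0, 481.8147, 241.0722], [0.0, 0.0, 1.0]], 'R': [[0.0243, -0.9997, -0.0038], [-0.9877, -0.0234, -0.1543], [0.1542, 0.0075, -0.988]], 't': [-0.0572, 0.4803, 1.2063]}
wrist {'mtx': [[371.6483, 0.0, 314.2219], [0.0, 371.6483, 235.73], [0.0, 0.0, 1.0]], 'R': [[-0.2822, -0.9593, 0.0001], [-0.9207, 0.2709, 0.2808], [-0.2694, 0.0791, -0.9598]], 't': [0.6751, -0.0344, 0.3899]}
```

View pics/side0.png

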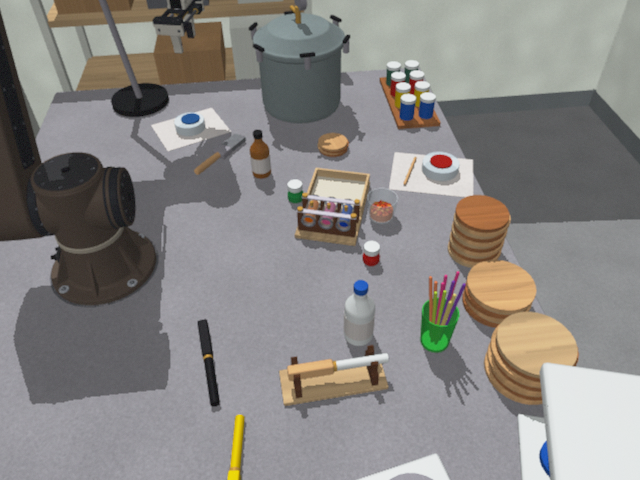

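View pics/top0.png

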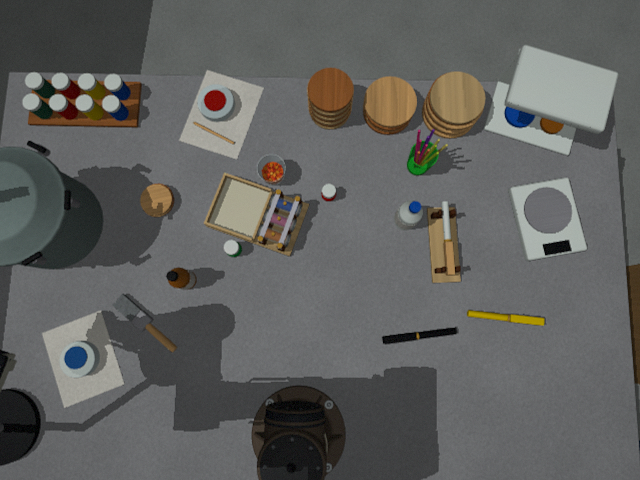

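View pics/wrist0.png

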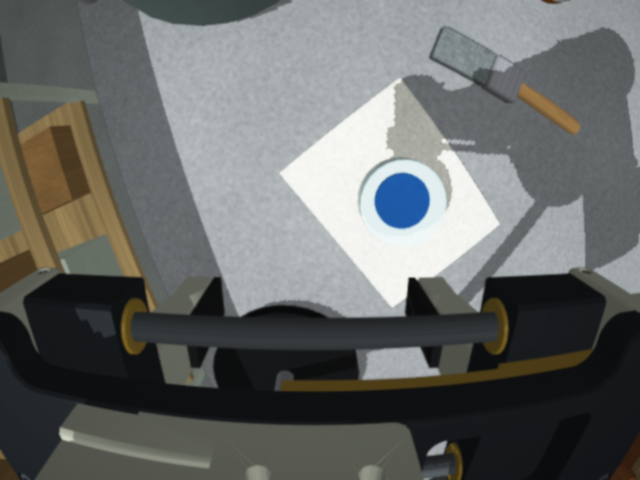

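```bash
cat > h.py <<'E'
from plant import *
import cv2, numpy as np
from scipy.spatial.transform import Rotation as Ro
def cal(n):
    c=get_calibration(n); return np.array(c["mtx"]),np.array(c["R"]),np.array(c["t"])
def towld(p,c): return c[1].T@(np.asarray(p)-c[2])
def ray(uv,c,fish=False):
    K=c[0]; x=(uv[0]-K[0,2])/K[0,0]; y=(uv[1]-K[1,2])/K[1,1]
    if fish:
        r=np.hypot(x,y); d=np.array([x/r*np.sin(r),y/r*np.sin(r),np.cos(r)])
    else: d=np.array([x,y,1.])
    return c[1].T@d, -c[1].T@c[2]
def atz(uv,z,c,fish=False):
    d,o=ray(uv,c,fish); return o+d*(z-o[2])/d[2]
def proj(X,c,fish=False):
    p=c[1]@np.asarray(X)+c[2]; K=c[0]
    if fish:
        r=np.arctan2(np.hypot(p[0],p[1]),p[2]); h=np.hypot(p[0],p[1]); x,y=p[0]/h*r,p[1]/h*r
    else: x,y=p[0]/p[2],p[1]/p[2]
    return np.array([x*K[0,0]+K[0,2],y*K[1,1]+K[1,2]])
def cloud(d,c,mask):
    v,u=np.nonzero(mask&(d>0)); z=d[v,u]; K=c[0]
    P=np.stack([(u-K[0,2])/K[0,0]*z,(v-K[1,2])/K[1,1]*z,z],1)
    return (P-c[2])@c[1]
E
python3 - <<'E'
from h import *
for n in ["top","side"]:
    c=cal(n)
    for k in ["cradle","tray_centre","bore1","blue_casting_center","orange_casting_center","pink_casting_center","rod_grip","rod_tip","rest","straw_cup","resin_bottle","hardener_bottle","chip_cup","pigment_red","pigment_green","wood_rounds"]:
        try: r=boxes_of(k,n)
        except Exception as e: print(k,e); continue
        print(n,k,[(round(x["score"],2),np.round(towld(x["position"],c),3).tolist()) for x in r[:4]])
p=cv2.imread("pics/top0.png"); cv2.imwrite("pics/t0a.png",cv2.resize(p[160:270,190:320],None,fx=6,fy=5.4,interpolation=cv2.INTER_CUBIC))
cv2.imwrite("pics/t0b.png",cv2.resize(p[180:300,380:500],None,fx=5,fy=5,interpolation=cv2.INTER_CUBIC))
p=cv2.imread("pics/side0.png"); cv2.imwrite("pics/s0a.png",cv2.resize(p[160:280,270:410],None,fx=5,fy=5,interpolation=cv2.INTER_CUBIC))
print(get_state()["time_s"])
E
```

```text
top cradle [(0.57, [0.547, 0.13, 0.013]), (0.53, [0.477, -0.364, 0.06])]
top tray_centre [(0.6, [0.552, 0.126, 0.015])]
top bore1 [(0.97, [0.547, 0.128, 0.015]), (0.64, [0.7, -0.298, 0.085])]
top blue_casting_center [(0.56, [0.54, -0.258, 0.103]), (0.33, [0.367, 0.294, 0.081])]
top orange_casting_center []
top pink_casting_center [(0.75, [0.486, -0.351, 0.008])]
top rod_grip [(0.69, [0.475, -0.365, 0.054]), (0.64, [0.249, -0.294, 0.02])]
top rod_tip [(0.9, [0.473, -0.368, 0.062]), (0.77, [0.244, -0.293, 0.017]), (0.66, [0.295, -0.529, 0.025]), (0.45, [0.669, 0.093, 0.026])]
top rest [(0.95, [0.484, -0.355, 0.012])]
top straw_cup [(0.66, [0.699, -0.3, 0.087])]
top resin_bottle [(0.62, [0.541, -0.256, 0.101])]
top hardener_bottle [(0.62, [0.372, 0.292, 0.084])]
top chip_cup [(0.77, [0.672, 0.091, 0.024])]
top pigment_red [(0.76, [0.615, -0.063, 0.045]), (0.63, [0.545, -0.253, 0.103]), (0.16, [0.368, 0.294, 0.084])]
top pigment_green [(0.72, [0.457, 0.184, 0.05]), (0.71, [0.372, 0.294, 0.085])]
top wood_rounds []
side cradle [(0.82, [0.548, 0.073, 0.032])]
side tray_centre [(0.69, [0.54
[... 210 characters left out ...]
2, [0.697, -0.31, 0.091])]
side rod_grip [(0.82, [0.476, -0.373, 0.059]), (0.59, [0.301, -0.492, 0.022])]
side rod_tip [(0.75, [0.303, -0.491, 0.022]), (0.69, [0.48, -0.371, 0.056]), (0.67, [0.25, -0.304, 0.018]), (0.32, [0.699, -0.311, 0.093])]
side rest [(0.59, [0.486, -0.382, 0.012])]
side straw_cup [(0.79, [0.697, -0.312, 0.093])]
side resin_bottle [(0.73, [0.698, -0.31, 0.094]), (0.71, [0.549, -0.283, 0.092]), (0.18, [0.374, 0.284, 0.07])]
side hardener_bottle [(0.96, [0.375, 0.288, 0.074])]
side chip_cup [(0.91, [0.664, 0.087, 0.043])]
side pigment_red [(0.82, [0.61, -0.077, 0.038])]
side pigment_green [(0.65, [0.456, 0.171, 0.039])]
side wood_rounds [(0.85, [0.58, 0.376, 0.032])]
1.75
```

Run:
```python
import cv2
a=cv2.imread("pics/t0a.png");print(a.shape)
```

```text
(594, 780, 3)
```

View pics/t0a.png

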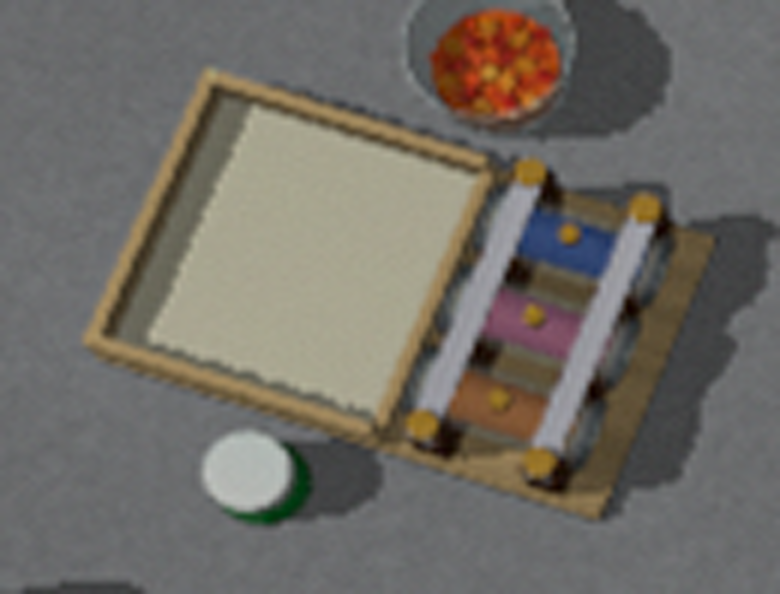

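View pics/t0b.png

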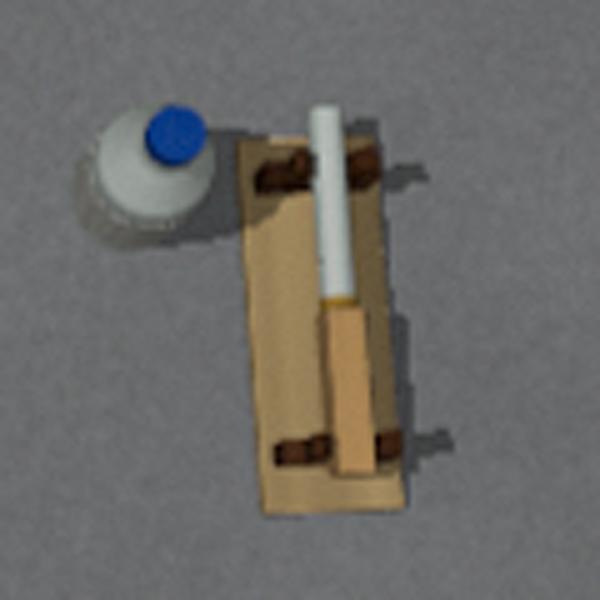

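View pics/s0a.png

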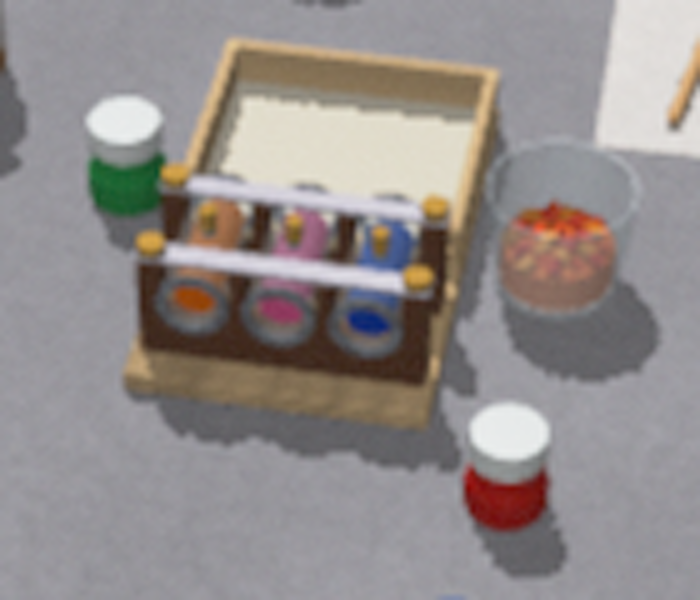

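{"api": "apply_moves", "payload": {
  "commands": [
    {"grip": 0, "slide": [0.534, 0.468, -0.03], "roll": 88},
    {"grip": 0, "slide": [0.534, 0.468, -0.03], "roll": 88},
    {"grip": 0, "slide": [0.534, 0.468, -0.03], "roll": 88},
    {"grip": 0, "slide": [0.534, 0.468, -0.03], "roll": 88},
    {"grip": 0, "slide": [0.534, 0.468, -0.03], "roll": 88}
  ]
}}

```text
time_s: 2.38
tcp_pos: [0.3583, 0.3822, 0.2402]
eef_rot: [-180.0, 0.0, -70.4]
contact_force: [1.9, 0.4, -0.1]
gripper_width: 0.0875
```

```bash
cat >> h.py <<'E'
def goto(x,y,z,yaw,frm=None,verbose=True):
    s=get_state(); R=Ro.from_euler('xyz',s["eef_rot"],degrees=True).as_matrix()
    d=R.T@(np.array([x,y,z])-s["tcp_pos"])
    dy=(s["eef_rot"][2]-yaw+180)%360-180
    print("t",round(s["time_s"],3),"pos",s["tcp_pos"].round(4),"rot",s["eef_rot"].round(2),"J",s["joints"].round(1),"F",s["contact_force"].round(1),"w",round(s["gripper_width"],4))
    print("slide",d.round(4),"roll",round(dy,2),"dist",round(np.linalg.norm(d),3))
E
python3 -c "
from h import *
goto(.57,.05,.25,-105)"
```

```text
t 2.375 pos [0.3583 0.3822 0.2402] rot [-1.7996e+02  3.0000e-02 -7.0420e+01] J [ 68.3   5.7 -17.1   0.  -67.2 -48.7] F [ 1.9  0.4 -0.1] w 0.0875
slide [ 0.3839 -0.0881 -0.0099] roll 34.58 dist 0.394
```

{"api": "apply_moves", "payload": {
  "commands": [
    {"grip": 0, "slide": [0.384, -0.088, -0.01], "roll": 34.6},
    {"grip": 0, "slide": [0.384, -0.088, -0.01], "roll": 34.6},
    {"grip": 0, "slide": [0.384, -0.088, -0.01], "roll": 34.6},
    {"grip": 0, "slide": [0.384, -0.088, -0.01], "roll": 34.6},
    {"grip": 0, "slide": [0.384, -0.088, -0.01], "roll": 34.6}
  ]
}}

```text
time_s: 3.0
tcp_pos: [0.5278, 0.1196, 0.2483]
eef_rot: [-180.0, 0.0, -104.7]
contact_force: [1.1, 2.2, -0.4]
gripper_width: 0.0878
```

{"api": "apply_moves", "payload": {
  "commands": [
    {"grip": 0, "slide": [0.06, 0, -0.01], "roll": 0},
    {"grip": 0, "slide": [0.06, 0, -0.01], "roll": 0}
  ]
}}

```text
time_s: 3.25
tcp_pos: [0.5113, 0.0602, 0.2586]
eef_rot: [-180.0, 0.0, -104.9]
contact_force: [0.5, 0.4, -0.3]
gripper_width: 0.0876
```

Run:
```python
from h import *
goto(.57,.05,.25,-105)
c=get_calibration("wrist"); np.savez("pics/w1c.npz",**{k:np.array(v) for k,v in c.items()})
p,d=capture("wrist"); cv2.imwrite("pics/w1.png",p[:,:,::-1]); np.save("pics/w1.npy",d)
```

```text
t 3.25 pos [0.5113 0.0602 0.2586] rot [-1.7995e+02  3.0000e-02 -1.0493e+02] J [ 28.6   4.1 -16.4   0.  -69.5 -43.5] F [ 0.5  0.4 -0.3] w 0.0876
slide [-0.0053 -0.0594  0.0086] roll 0.07 dist 0.06
```

View pics/w1.png

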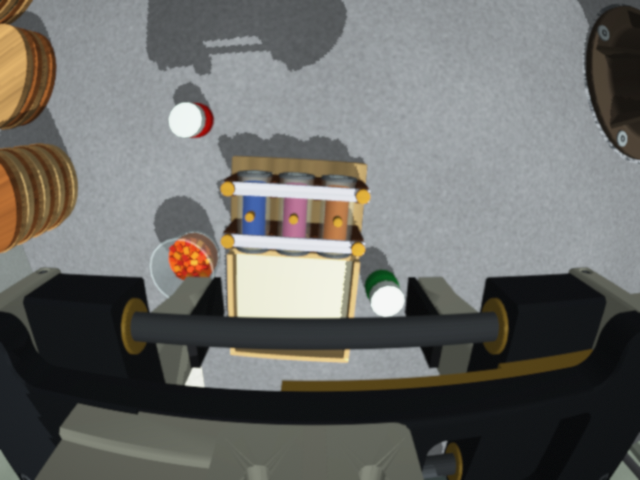

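Run:
```python
from h import *
p=cv2.imread("pics/w1.png"); cv2.imwrite("pics/w1a.png",cv2.resize(p[145:265,210:380],None,fx=4.5,fy=4.5,interpolation=cv2.INTER_CUBIC))
```

```text
(no output)
```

View pics/w1a.png

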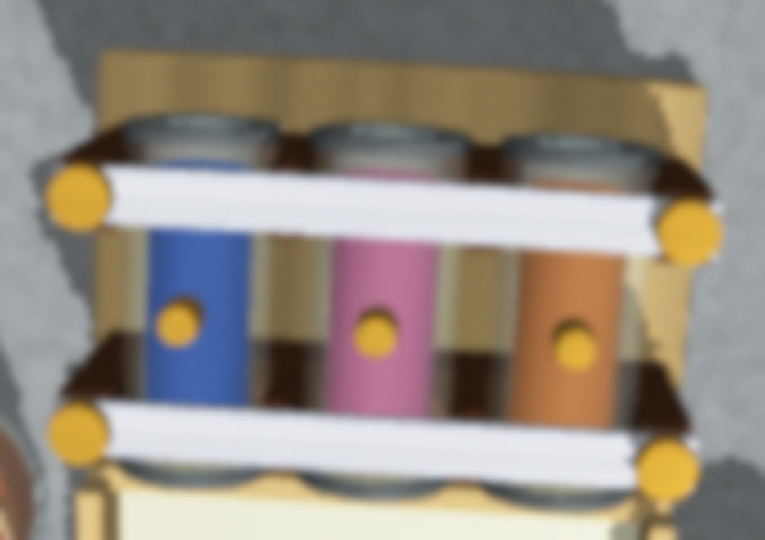

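```bash
cat >> h.py <<'E'
def T2(px,py,yaw,X):
    c,s=np.cos(yaw),np.sin(yaw); X=np.asarray(X,float)
    return np.array([px+c*X[0]-s*X[1],py+s*X[0]+c*X[1],X[2]])
E
python3 - <<'E'
from h import *
from scipy.optimize import least_squares
z=np.load("pics/w1c.npz"); c=(z["mtx"],z["R"],z["t"])
cr=lambda x,y:(210+x/4.5,145+y/4.5)
obs=[((-.052,-.075,.012),cr(100,50)),((-.052,.075,.012),cr(706,88))]
pl=[(-.042,cr(180,326)),(0,cr(376,334)),(.042,cr(574,350))]
bolts=[((-1,-1),cr(80,196)),((-1,1),cr(690,232)),((1,-1),cr(78,434)),((1,1),cr(668,470))]
def f(q):
    r=[]
    for X,uv in obs: r+=list(proj(T2(q[0],q[1],q[2],X),c,True)-uv)
    for y,uv in pl: r+=list(proj(T2(q[0],q[1],q[2],(q[3],y,.078)),c,True)-uv)
    for (a,b),uv in bolts: r+=list(proj(T2(q[0],q[1],q[2],(a*q[4],b*q[5],.078)),c,True)-uv)
    return r
s=least_squares(f,[.55,.05,1.3,0,.025,.075]); print(s.x, np.degrees(s.x[2]),np.round(s.fun,2))
q=s.x; print("C=",q[:3])
for n in ["top","side"]:
    cc=cal(n)
    print(n,[proj(T2(*q[:3],X),cc).round(1).tolist() for X,_ in obs],[proj(T2(*q[:3],(-.04,y,.05)),cc).round(1).tolist() for y in(-.042,0,.042)])
print("blue entry",T2(*q[:3],(-.04,-.042,.05)))
c2,s2=np.cos(q[2]),np.sin(q[2])
inv=lambda P:(np.array([[c2,s2],[-s2,c2]])@(np.array(P)-q[:2])).round(3)
W=c
for nm in ["pigment_red","chip_cup","pigment_green","resin_bottle","straw_cup"]:
    r=boxes_of(nm,"wrist"); print(nm,[(round(x["score"],2),towld(x["position"],W).round(3),inv(towld(x["position"],W)[:2])) for x in r[:2]])
# red jar lid: px (183,120) z=.048 centre of lid
P=atz((183,120),.048,c,True);print("lid",P,inv(P[:2]))
E
```

```text
[5.33137116e-01 6.29540679e-02 1.24597496e+00 1.47917336e-04
 2.59746095e-02 6.35831042e-02] 71.38910671791906 [-0.58 -0.5   1.11 -1.   -0.58 -0.29  0.01  0.55  0.57 -0.22 -0.2   0.31
  0.06  0.37 -0.03  0.27 -0.31  0.42]
C= [0.53313712 0.06295407 1.24597496]
top [[309.0, 202.9], [289.2, 255.4]] [[299.7, 209.7], [294.0, 224.7], [288.3, 239.9]]
side [[355.5, 243.2], [294.3, 234.8]] [[343.0, 226.3], [325.5, 224.0], [308.3, 221.7]]
blue entry [0.56017526 0.0116419  0.05      ]
pigment_red [(0.56, array([ 0.609, -0.057,  0.043]), array([-0.089, -0.11 ]))]
chip_cup []
pigment_green [(0.69, array([0.46 , 0.175, 0.051]), array([0.083, 0.105]))]
resin_bottle []
straw_cup [(0.39, array([ 0.607, -0.058,  0.044]), array([-0.091, -0.108]))]
lid [ 0.61807814 -0.06121595  0.048     ] [-0.091 -0.12 ]
```

```bash
python3 -c "
from h import *
goto(.50,-.35,.24,-176)"
```

```text
t 3.55 pos [0.5117 0.0644 0.2575] rot [ 179.99   -0.   -104.6 ] J [ 29.    4.3 -16.3  -0.  -69.4 -43.6] F [0.4 0.6 0.6] w 0.0875
slide [ 0.404  -0.0932  0.0175] roll 71.4 dist 0.415
```

{"api": "apply_moves", "payload": {
  "commands": [
    {"grip": 0, "slide": [0.404, -0.093, 0.0175], "roll": 71.4},
    {"grip": 0, "slide": [0.404, -0.093, 0.0175], "roll": 71.4},
    {"grip": 0, "slide": [0.404, -0.093, 0.0175], "roll": 71.4},
    {"grip": 0, "slide": [0.404, -0.093, 0.0175], "roll": 71.4},
    {"grip": 0, "slide": [0.404, -0.093, 0.0175], "roll": 71.4}
  ]
}}

```text
time_s: 4.18
tcp_pos: [0.5027, -0.2497, 0.2444]
eef_rot: [-180.0, 0.0, -158.6]
contact_force: [1.1, -0.2, -0.2]
gripper_width: 0.0877
```

```bash
python3 -c "
from h import *
goto(.50,-.35,.24,-176)"
```

```text
t 4.175 pos [ 0.5027 -0.2497  0.2444] rot [-1.7999e+02  1.0000e-02 -1.5864e+02] J [ -6.4   9.2 -12.3   0.  -68.4 -62.2] F [ 1.1 -0.2 -0.2] w 0.0877
slide [ 0.039  -0.0924  0.0044] roll 17.36 dist 0.1
```

{"api": "apply_moves", "payload": {
  "commands": [
    {"grip": 0, "slide": [0.039, -0.092, 0.004], "roll": 17.4},
    {"grip": 0, "slide": [0.039, -0.092, 0.004], "roll": 17.4},
    {"grip": 0, "slide": [0.039, -0.092, 0.004], "roll": 17.4}
  ]
}}

```text
time_s: 4.55
tcp_pos: [0.4999, -0.3501, 0.2391]
eef_rot: [180.0, -0.1, -176.0]
contact_force: [-0.1, -0.2, 0.6]
gripper_width: 0.0873
```

Run:
```python
from h import *
goto(.50,-.35,.24,-176)
c=get_calibration("wrist"); np.savez("pics/w2c.npz",**{k:np.array(v) for k,v in c.items()})
p,d=capture("wrist"); cv2.imwrite("pics/w2.png",p[:,:,::-1]); np.save("pics/w2.npy",d)
```

```text
t 4.55 pos [ 0.4999 -0.3501  0.2391] rot [ 1.7997e+02 -1.1000e-01 -1.7598e+02] J [-16.7  14.1  -6.7   0.  -69.3 -69.3] F [-0.1 -0.2  0.6] w 0.0873
slide [-0.0001  0.0001 -0.0009] roll 0.02 dist 0.001
```

View pics/w2.png

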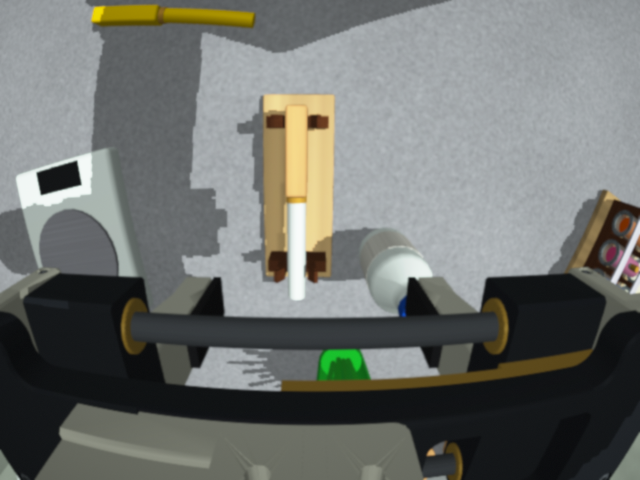

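```bash
python3 - <<'E'
from h import *
p=cv2.imread("pics/w2.png"); cv2.imwrite("pics/w2a.png",cv2.resize(p[85:310,240:360],None,fx=3.5,fy=3.5,interpolation=cv2.INTER_CUBIC)[:,:])
E
python3 -c "
import cv2;a=cv2.imread('pics/w2a.png');cv2.imwrite('pics/w2a.png',cv2.rotate(a,cv2.ROTATE_90_COUNTERCLOCKWISE));print(a.shape)"
```

```text
(788, 420, 3)
```

View pics/w2a.png

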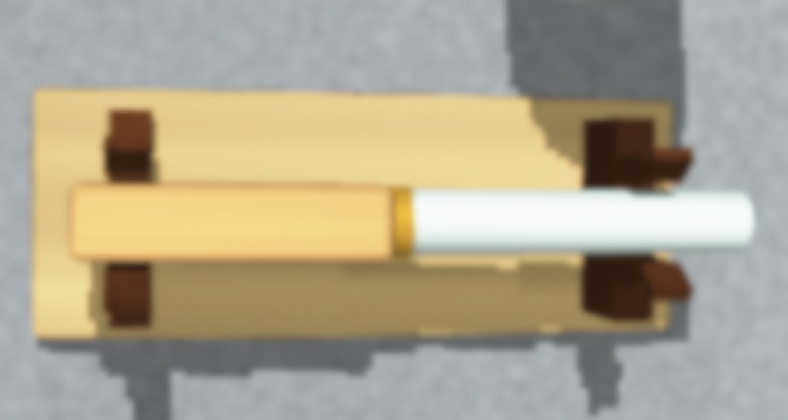

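Run:
```python
from h import *
from scipy.optimize import least_squares
z=np.load("pics/w2c.npz"); c=(z["mtx"],z["R"],z["t"])
cr=lambda x,y:(240+(419-y)/3.5,85+x/3.5)
B=[((-.1,.037,.01),cr(35,90)),((-.1,-.037,.01),cr(36,338)),((.1,.037,.01),cr(670,102)),((.1,-.037,.01),cr(668,330))]
H=[((-.085,.01,.063),cr(72,186)),((-.085,-.01,.063),cr(73,258)),((0,.01,.063),cr(392,188)),((0,-.01,.063),cr(392,260)),((.105,0,.05),cr(753,219))]
def fit(O):
    f=lambda q:np.concatenate([proj(T2(q[0],q[1],q[2],X),c,True)-np.array(uv) for X,uv in O])
    s=least_squares(f,[.48,-.36,.05]); print(s.x,np.degrees(s.x[2]),s.fun.round(2)); return s.x
b=fit(B);h=fit(H);a=fit(B+H)
print("grip",T2(*h,(-.03,0,.05)),T2(*a,(-.03,0,.05)))
r=boxes_of("resin_bottle","wrist"); print([(x["score"],towld(x["position"],c)) for x in r])
for n in ["top","side"]:
    cc=cal(n); print(n,[proj(T2(*a,X),cc).round(1) for X in [(-.1,.037,.01),(-.1,-.037,.01),(.1,.037,.01),(.1,-.037,.01),(.105,0,.05),(-.085,0,.063)]])
```

```text
[ 0.48782764 -0.36769061  0.05908911] 3.385556718988697 [ 0.55 -0.79 -0.66 -1.1   0.17  1.22 -0.1   0.98]
[ 0.48838327 -0.36723882  0.06056112] 3.4698966410498087 [ 0.89 -0.42 -1.13 -0.66  0.82  1.83 -0.46  1.71 -0.13 -2.99]
[ 0.48818349 -0.36741622  0.05954745] 3.4118177440669903 [ 0.75 -0.45 -0.46 -0.73  0.43  1.51  0.17  1.3   0.81 -0.64 -1.21 -0.9
  0.64  1.62 -0.64  1.47 -0.4  -3.18]
grip [ 0.45843827 -0.36905454  0.05      ] [ 0.45823666 -0.36920159  0.05      ]
[(0.87, array([ 0.53266937, -0.28263578,  0.09430357]))]
top [array([432.1, 281.5]), array([460.5, 280.5]), array([426.8, 206.4]), array([454.5, 205.5]), array([444.3, 200.6]), array([451.2, 273.5])]
side [array([279.8, 369.9]), array([284.7, 403.8]), array([379.9, 354. ]), array([389.6, 386.4]), array([388.6, 357.6]), array([288.5, 369.7])]
```

Run:
```python
from h import *
from scipy.optimize import least_squares
d=np.load("pics/top0.npy"); c=cal("top")
m=cut_out("resin_bottle","top")
for x in m[:2]:
    P=cloud(d,c,x["mask"]); print(x["score"],len(P),P.min(0),P.max(0))
    Q=P[(P[:,2]>.03)&(P[:,2]<.1)]
    print(len(Q))
    if len(Q)>10:
        s=least_squares(lambda q:np.hypot(Q[:,0]-q[0],Q[:,1]-q[1])-.03,[.54,-.27],loss="soft_l1",f_scale=.003); print("bottle",s.x,np.abs(s.fun).mean())
d=np.load("pics/side0.npy"); c=cal("side")
m=cut_out("resin_bottle","side")
for x in m[:3]:
    P=cloud(d,c,x["mask"]); Q=P[(P[:,2]>.01)&(P[:,2]<.1)]
    if len(Q)>10:
        s=least_squares(lambda q:np.hypot(Q[:,0]-q[0],Q[:,1]-q[1])-.03,Q[:,:2].mean(0)+[0,.02],loss="soft_l1",f_scale=.003); print("bottle",x["score"],s.x,np.abs(s.fun).mean(),P[:,2].max())
```

```text
bottle 0.58 [ 0.55045486 -0.26673394] 0.0008823042804102159 0.16007581570671836
```

```bash
python3 -c "
from h import *
goto(.458,-.369,.11,-176.6)"
```

```text
t 4.75 pos [ 0.5004 -0.3474  0.2405] rot [ 179.99   -0.   -175.67] J [-16.4  13.9  -6.8  -0.  -69.3 -69.2] F [-0.3  0.1  0.2] w 0.0878
slide [ 0.0439 -0.0183  0.1305] roll 0.93 dist 0.139
```

{"api": "apply_moves", "payload": {
  "commands": [
    {"grip": 0, "slide": [0.044, -0.0185, 0.13], "roll": 0.9},
    {"grip": 0, "slide": [0.044, -0.0185, 0.13], "roll": 0.9},
    {"grip": 0, "slide": [0.044, -0.0185, 0.13], "roll": 0.9},
    {"grip": 0, "slide": [0.044, -0.0185, 0.13], "roll": 0.9}
  ]
}}

```text
time_s: 5.25
tcp_pos: [0.4582, -0.37, 0.1113]
eef_rot: [-180.0, -0.0, -176.6]
contact_force: [0.2, 0.3, 0.2]
gripper_width: 0.0877
```

```bash
python3 -c "
from h import *
goto(.458,-.369,.031,-176.6)
p,d=capture('wrist'); cv2.imwrite('pics/w3.png',p[:,:,::-1])
goto(.458,-.369,.031,-176.6)
"
```

```text
t 5.25 pos [ 0.4582 -0.37    0.1113] rot [-179.97   -0.   -176.61] J [-19.9  18.2 -19.1   0.  -52.7 -66.7] F [0.2 0.3 0.2] w 0.0877
slide [0.0001 0.0011 0.0803] roll -0.01 dist 0.08
t 5.3 pos [ 0.4593 -0.3704  0.1125] rot [-1.799e+02  1.200e-01 -1.766e+02] J [-19.9  18.1 -19.    0.1 -52.7 -66.8] F [0.6 0.  0.9] w 0.0881
slide [0.0013 0.0016 0.0814] roll -0.0 dist 0.081
```

View pics/w3.png

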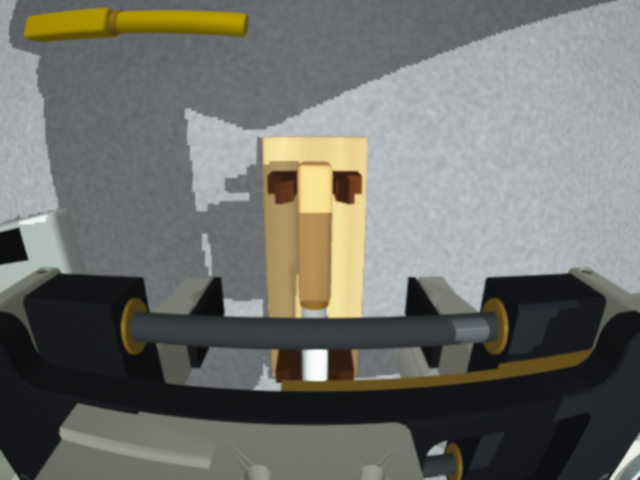

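{"api": "apply_moves", "payload": {
  "commands": [
    {"grip": 0, "slide": [0.0005, 0.001, 0.05], "roll": 0},
    {"grip": 0, "slide": [0.0005, 0.001, 0.081], "roll": 0},
    {"grip": 0, "slide": [0.0005, 0.001, 0.081], "roll": 0},
    {"grip": 0, "slide": [0.0005, 0.001, 0.081], "roll": 0}
  ]
}}

```text
time_s: 5.8
tcp_pos: [0.459, -0.3699, 0.032]
eef_rot: [-179.9, 0.2, -176.6]
contact_force: [-0.2, -0.2, -0.1]
gripper_width: 0.0879
```

```bash
python3 -c "
from h import *
goto(.458,-.369,.031,-176.6)
"
```

```text
t 5.8 pos [ 0.459  -0.3699  0.032 ] rot [-179.88    0.18 -176.63] J [-19.9  23.6 -23.6   0.1 -42.6 -66.8] F [-0.2 -0.2 -0.1] w 0.0879
slide [0.0009 0.001  0.001 ] roll -0.03 dist 0.002
```

{"api": "apply_moves", "payload": {
  "commands": [
    {"grip": 1, "slide": [0, 0, 0], "roll": 0},
    {"grip": 1, "slide": [0, 0, 0], "roll": 0},
    {"grip": 1, "slide": [0, 0, 0], "roll": 0},
    {"grip": 1, "slide": [0, 0, 0], "roll": 0}
  ],
  "grip_force": 40
}}

```text
time_s: 6.3
tcp_pos: [0.4568, -0.3694, 0.0297]
eef_rot: [-180.0, 0.0, -176.7]
contact_force: [-0.8, 0.0, 0.1]
gripper_width: 0.0531
```

```bash
python3 -c "
from h import *
s=get_state(); print(s)
"
```

```text
{'time_s': 6.3, 'joints': array([-1.99010489e+01,  2.37194433e+01, -2.37880496e+01,  1.50250604e-03,
       -4.24799642e+01, -6.68088967e+01]), 'qd': array([ 0.03059917,  0.19091548, -0.0052206 , -0.08221615, -0.00437708,
        0.03198111]), 'joint_torque': array([ 1.34957547e-02, -5.43011320e+01,  2.10525709e+01,  5.02501398e+00,
       -5.94249973e-02, -1.99591177e-04]), 'tcp_pos': array([ 0.45679559, -0.36935565,  0.0297002 ]), 'eef_rot': array([-1.79994128e+02,  1.11296817e-02, -1.76708837e+02]), 'contact_force': array([-0.82982364,  0.02600909,  0.05185893]), 'moment': array([ 0.02454979, -0.12487199, -0.02787905]), 'gripper_width': 0.053055717155092046}
```

{"api": "apply_moves", "payload": {
  "commands": [
    {"grip": 1, "slide": [0, 0, 0], "roll": 0},
    {"grip": 1, "slide": [0, 0, 0], "roll": 0},
    {"grip": 1, "slide": [0, 0, 0], "roll": 0},
    {"grip": 1, "slide": [0, 0, 0], "roll": 0}
  ]
}}

```text
time_s: 6.8
tcp_pos: [0.4567, -0.3693, 0.0295]
eef_rot: [180.0, -0.0, -176.7]
contact_force: [0.4, 1.0, -0.8]
gripper_width: 0.0196
```

```bash
python3 -c "
from h import *
goto(.458,-.369,.031,-176.6)
"
```

```text
t 6.8 pos [ 0.4567 -0.3693  0.0295] rot [ 1.800e+02 -1.000e-02 -1.767e+02] J [-19.9  23.7 -23.8   0.  -42.5 -66.8] F [ 0.4  1.  -0.8] w 0.0196
slide [-0.0013  0.0002 -0.0015] roll -0.1 dist 0.002
```

{"api": "apply_moves", "payload": {
  "commands": [
    {"grip": 1, "slide": [0, 0, -0.04], "roll": 0},
    {"grip": 1, "slide": [0, 0, -0.09], "roll": 0},
    {"grip": 1, "slide": [0, 0, -0.15], "roll": 0},
    {"grip": 1, "slide": [0, 0, -0.18], "roll": 0}
  ]
}}

```text
time_s: 7.3
tcp_pos: [0.4577, -0.3699, 0.2132]
eef_rot: [-179.9, 0.2, -176.7]
contact_force: [0.5, -0.2, -1.1]
gripper_width: 0.0196
```

```bash
cat >> h.py <<'E'
C=(0.53314,0.06295,1.24597)
def ins(tipx,dy=0,dz=0,frm=.135):
    P=T2(*C,(tipx-frm,-.042+dy,.031+dz)); return P
E
python3 -c "
from h import *
P=ins(-.065); print(P)
goto(P[0],P[1],.2,71.39-180)
"
```

```text
[ 0.50911482 -0.13999529  0.031     ]
t 7.3 pos [ 0.4577 -0.3699  0.2132] rot [-179.87    0.22 -176.69] J [-19.9  12.8 -11.9   0.  -65.  -66.8] F [ 0.5 -0.2 -1.1] w 0.0196
slide [-0.0646  0.2265  0.013 ] roll -68.08 dist 0.236
```

{"api": "apply_moves", "payload": {
  "commands": [
    {"grip": 1, "slide": [-0.0646, 0.2265, 0.013], "roll": -68},
    {"grip": 1, "slide": [-0.0646, 0.2265, 0.013], "roll": -68},
    {"grip": 1, "slide": [-0.0646, 0.2265, 0.013], "roll": -68},
    {"grip": 1, "slide": [-0.0646, 0.2265, 0.013], "roll": -68},
    {"grip": 1, "slide": [-0.0646, 0.2265, 0.013], "roll": -68}
  ]
}}

```text
time_s: 7.92
tcp_pos: [0.5087, -0.1365, 0.1964]
eef_rot: [180.0, 0.0, -122.4]
contact_force: [-0.8, -0.7, -1.4]
gripper_width: 0.0197
```

```bash
python3 -c "
from h import *
P=ins(-.065)
goto(P[0],P[1],.11,71.39-180)
"
```

```text
t 7.925 pos [ 0.5087 -0.1365  0.1964] rot [ 1.7999e+02  2.0000e-02 -1.2240e+02] J [  6.3   7.9 -20.5  -0.  -61.6 -38.7] F [-0.8 -0.7 -1.4] w 0.0197
slide [ 0.0027 -0.0023  0.0864] roll -13.79 dist 0.086
```

{"api": "apply_moves", "payload": {
  "commands": [
    {"grip": 1, "slide": [0.0027, -0.0023, 0], "roll": -13.8},
    {"grip": 1, "slide": [0.0027, -0.0023, 0.05], "roll": -13.8},
    {"grip": 1, "slide": [0.0027, -0.0023, 0.086], "roll": -13.8},
    {"grip": 1, "slide": [0.0027, -0.0023, 0.086], "roll": -13.8}
  ]
}}

```text
time_s: 8.43
tcp_pos: [0.5065, -0.143, 0.1082]
eef_rot: [179.7, -0.1, -109.2]
contact_force: [0.0, 0.2, -0.8]
gripper_width: 0.0198
```

Run:
```python
from h import *
P=ins(-.065)
goto(P[0],P[1],.031,71.39-180)
s=get_state()
for n in ["top","side","wrist"]:
    p,d=capture(n); cv2.imwrite(f"pics/{n}4.png",p[:,:,::-1]); np.save(f"pics/{n}4.npy",d)
goto(P[0],P[1],.031,71.39-180)
p=cv2.imread("pics/top4.png"); a=cv2.resize(p[165:285,230:370],None,fx=5,fy=5,interpolation=cv2.INTER_CUBIC)
cv2.imwrite("pics/top4a.png",a)
p=cv2.imread("pics/side4.png"); a=cv2.resize(p[160:300,270:410],None,fx=4.2,fy=4.2,interpolation=cv2.INTER_CUBIC)
cv2.imwrite("pics/side4a.png",a)
```

```text
t 8.425 pos [ 0.5065 -0.143   0.1082] rot [ 1.7968e+02 -1.1000e-01 -1.0922e+02] J [  5.6  13.2 -26.8  -0.  -50.3 -24.8] F [ 0.   0.2 -0.8] w 0.0198
slide [-0.0039 -0.0019  0.0772] roll -0.61 dist 0.077
t 8.575 pos [ 0.5098 -0.1431  0.1121] rot [-1.7989e+02  2.0000e-02 -1.0917e+02] J [  5.6  13.  -26.5   0.  -50.4 -24.8] F [ 0.5  0.6 -1.3] w 0.0197
slide [-0.0026  0.0019  0.081 ] roll -0.56 dist 0.081
```

View pics/top4a.png

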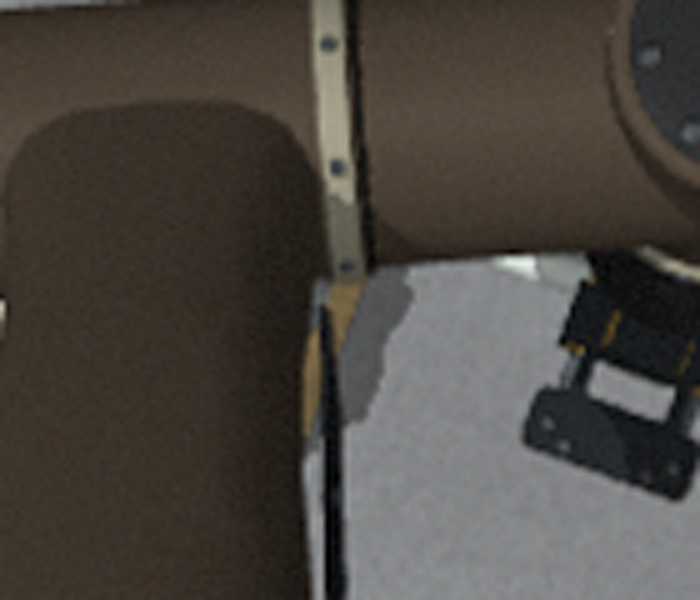

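View pics/side4a.png

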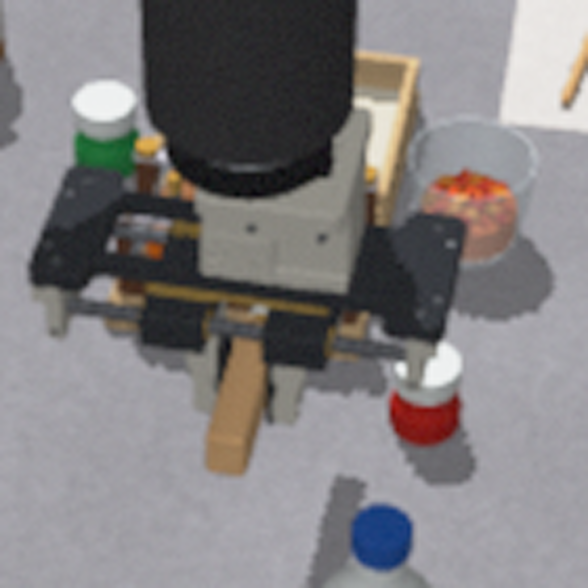

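View pics/wrist4.png

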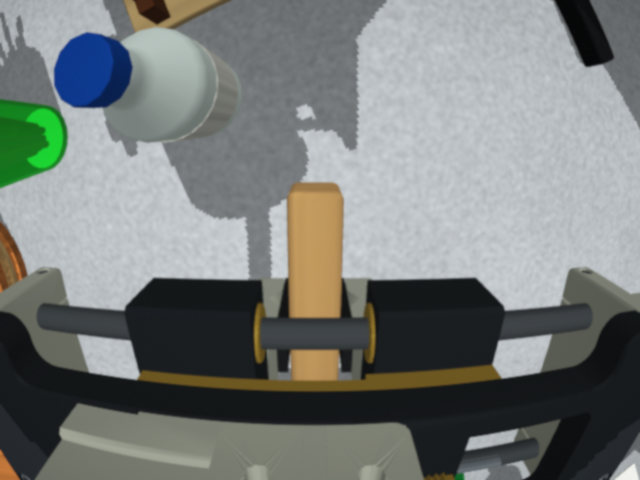

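```bash
cat >> h.py <<'E'
def gavg(x,y,z,yaw,n=6):
    ps=[];rs=[]
    for i in range(n):
        s=get_state(); ps.append(s["tcp_pos"]); rs.append(Ro.from_euler('xyz',s["eef_rot"],degrees=True)); 
        if i<n-1: capture("side")
    ps=np.array(ps); R=Ro.concatenate(rs).mean(); p=ps.mean(0); yw=R.as_euler('xyz',degrees=True)
    print("t",s["time_s"],"avg",p.round(4),"sd",ps.std(0).round(4),yw.round(2),"F",s["contact_force"].round(1),"w",round(s["gripper_width"],4))
    d=R.as_matrix().T@(np.array([x,y,z])-p); print("slide",d.round(4),"roll",round((yw[2]-yaw+180)%360-180,2))
    c2,s2=np.cos(C[2]),np.sin(C[2]); print("tip in cradle",(np.array([[c2,s2],[-s2,c2]])@(p[:2]-C[:2])+[.135,0]).round(4))
E
python3 - <<'E'
from h import *
P=ins(-.065)
gavg(P[0],P[1],.0305,71.39-180)
c=cal("side")
G=np.array([.5085,-.1425,.110+.019]);
for dz in(.013,-.013):
  for dy in (-.01,.01): print(proj(T2(G[0],G[1],C[2],(-.055,dy,G[2]+dz)),c).round(1))
E
```

```text
t 8.825 avg [ 0.5097 -0.143   0.112 ] sd [0.0002 0.     0.0002] [-1.7987e+02  4.0000e-02 -1.0918e+02] F [ 0.6  0.5 -0.9] w 0.0199
slide [-0.0026  0.0017  0.0815] roll -0.57
tip in cradle [-0.0676 -0.0435]
[328.9 266.2]
[318.9 264.8]
[328.9 275.1]
[319.2 273.7]
```

{"api": "apply_moves", "payload": {
  "commands": [
    {"grip": 1, "slide": [-0.0026, 0.0017, 0.05], "roll": -0.6},
    {"grip": 1, "slide": [-0.0026, 0.0017, 0.0825], "roll": -0.6},
    {"grip": 1, "slide": [-0.0026, 0.0017, 0.0825], "roll": -0.6},
    {"grip": 1, "slide": [-0.0026, 0.0017, 0.0825], "roll": -0.6}
  ]
}}

```text
time_s: 9.32
tcp_pos: [0.509, -0.14, 0.0293]
eef_rot: [-179.9, 0.0, -108.6]
contact_force: [0.7, 0.2, -0.4]
gripper_width: 0.02
```

Run:
```python
from h import *
P=ins(-.040)
gavg(P[0],P[1],.0295,71.39-180)
```

```text
t 9.575 avg [ 0.5091 -0.14    0.0295] sd [0.0002 0.     0.0002] [-1.7987e+02  5.0000e-02 -1.0858e+02] F [-0.7 -0.6 -1.3] w 0.0199
slide [-0.025  -0.0001  0.    ] roll 0.03
tip in cradle [-0.065 -0.042]
```

{"api": "apply_moves", "payload": {
  "commands": [
    {"grip": 1, "slide": [-0.012, 0, 0], "roll": 0},
    {"grip": 1, "slide": [-0.022, 0, 0], "roll": 0},
    {"grip": 1, "slide": [-0.028, 0, 0], "roll": 0},
    {"grip": 1, "slide": [-0.032, 0, 0], "roll": 0},
    {"grip": 1, "slide": [-0.032, 0, 0], "roll": 0}
  ]
}}

```text
time_s: 10.2
tcp_pos: [0.5182, -0.1093, 0.0279]
eef_rot: [180.0, -0.0, -108.6]
contact_force: [0.5, -0.5, -0.8]
gripper_width: 0.02
```

Run:
```python
from h import *
P=ins(-.010)
gavg(P[0],P[1],.0295,71.39-180,3)
for n in ["top","side"]:
    p,d=capture(n); cv2.imwrite(f"pics/{n}5.png",p[:,:,::-1])
p=cv2.imread("pics/side5.png"); a=cv2.resize(p[160:300,270:410],None,fx=4.2,fy=4.2,interpolation=cv2.INTER_CUBIC)
cv2.imwrite("pics/side5a.png",a)
```

```text
t 10.3 avg [ 0.5181 -0.1095  0.0279] sd [0.0001 0.0001 0.    ] [ 1.7999e+02 -1.0000e-02 -1.0857e+02] F [ 0.3 -0.2 -1.2] w 0.0196
slide [-0.0232 -0.0012 -0.0016] roll 0.04
tip in cradle [-0.0332 -0.0408]
```

View pics/side5a.png

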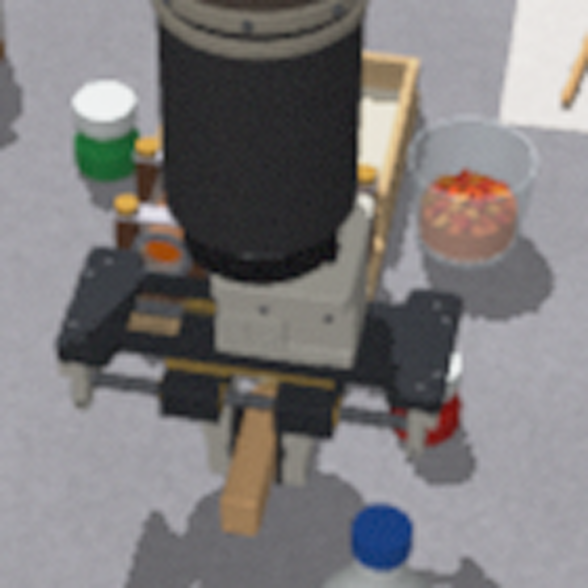

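View pics/top5.png

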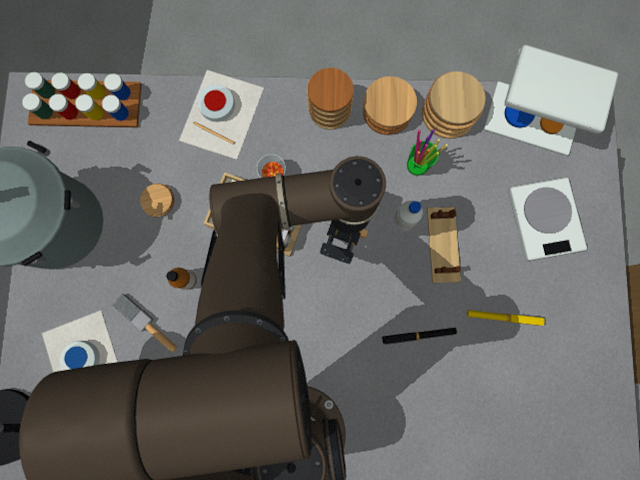

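{"api": "apply_moves", "payload": {
  "commands": [
    {"grip": 1, "slide": [-0.005, 0, 0], "roll": 0},
    {"grip": 1, "slide": [-0.011, 0, 0], "roll": 0},
    {"grip": 1, "slide": [-0.016, 0, 0], "roll": 0},
    {"grip": 1, "slide": [-0.021, 0, 0], "roll": 0},
    {"grip": 1, "slide": [-0.026, 0, 0], "roll": 0}
  ]
}}

```text
time_s: 11.02
tcp_pos: [0.5264, -0.0847, 0.0279]
eef_rot: [180.0, -0.0, -108.6]
contact_force: [-2.0, -4.3, -0.3]
gripper_width: 0.0199
```

Run:
```python
from h import *
P=ins(-.007)
gavg(P[0],P[1],.0295,71.39-180,2)
print(get_state()["moment"])
```

```text
t 11.075 avg [ 0.5267 -0.0844  0.028 ] sd [0.0003 0.0003 0.0001] [-180.      0.   -108.58] F [-1.  -0.8 -0.6] w 0.0198
slide [ 0.0003 -0.0011 -0.0015] roll 0.03
tip in cradle [-0.0067 -0.0409]
[-0.35894655  0.08085035  0.06667161]
```

{"api": "apply_moves", "payload": {
  "commands": [
    {"grip": 1, "slide": [-0.003, 0, 0], "roll": 0},
    {"grip": 1, "slide": [-0.006, 0, 0], "roll": 0},
    {"grip": 1, "slide": [-0.01, 0, 0], "roll": 0},
    {"grip": 1, "slide": [-0.014, 0, 0], "roll": 0},
    {"grip": 1, "slide": [-0.014, 0, 0], "roll": 0}
  ]
}}

```text
time_s: 11.7
tcp_pos: [0.5315, -0.0711, 0.0282]
eef_rot: [-180.0, 0.0, -108.6]
contact_force: [-1.1, -0.9, -1.2]
gripper_width: 0.0197
```

Run:
```python
from h import *
P=ins(.048)
gavg(P[0],P[1],.0295,71.39-180,2)
p,d=capture("side"); cv2.imwrite("pics/side6.png",p[:,:,::-1])
p=cv2.imread("pics/side6.png"); a=cv2.resize(p[150:290,270:410],None,fx=4.2,fy=4.2,interpolation=cv2.INTER_CUBIC)
cv2.imwrite("pics/side6a.png",a)
```

```text
t 11.75 avg [ 0.5314 -0.0712  0.0281] sd [0.0001 0.0001 0.    ] [-1.7996e+02  3.0000e-02 -1.0856e+02] F [ 0.7  0.1 -0.9] w 0.02
slide [-0.0407 -0.0008 -0.0013] roll 0.05
tip in cradle [ 0.0073 -0.0412]
```

View pics/side6a.png

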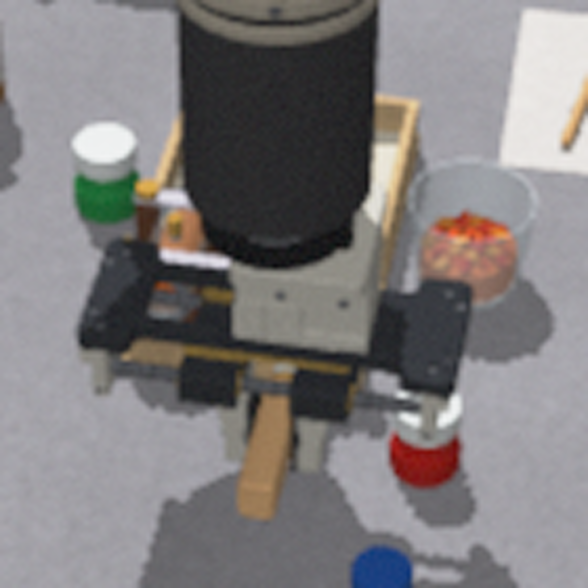

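{"api": "apply_moves", "payload": {
  "commands": [
    {"grip": 1, "slide": [-0.007, 0, 0], "roll": 0},
    {"grip": 1, "slide": [-0.014, 0, 0], "roll": 0},
    {"grip": 1, "slide": [-0.021, 0, 0], "roll": 0},
    {"grip": 1, "slide": [-0.028, 0, 0], "roll": 0},
    {"grip": 1, "slide": [-0.034, 0, 0], "roll": 0}
  ]
}}

```text
time_s: 12.42
tcp_pos: [0.5419, -0.0389, 0.028]
eef_rot: [180.0, -0.0, -108.6]
contact_force: [-0.3, 0.3, -1.2]
gripper_width: 0.0199
```

{"api": "apply_moves", "payload": {
  "commands": [
    {"grip": 1, "slide": [-0.006, 0, 0], "roll": 0},
    {"grip": 1, "slide": [-0.01, 0, 0], "roll": 0},
    {"grip": 1, "slide": [-0.01, 0, 0], "roll": 0}
  ]
}}

```text
time_s: 12.8
tcp_pos: [0.545, -0.0298, 0.028]
eef_rot: [-180.0, 0.0, -108.6]
contact_force: [0.7, 0.2, -0.9]
gripper_width: 0.0198
```

Run:
```python
from h import *
P=ins(-.07)
gavg(P[0],P[1],.0295,71.39-180,2)
for n in ["top","side"]:
    p,d=capture(n); cv2.imwrite(f"pics/{n}7.png",p[:,:,::-1])
p=cv2.imread("pics/side7.png"); a=cv2.resize(p[150:290,270:410],None,fx=4.2,fy=4.2,interpolation=cv2.INTER_CUBIC)
b=cv2.resize(cv2.imread("pics/top7.png")[160:260,190:310],None,fx=5,fy=5)
cv2.imwrite("pics/side7a.png",a); cv2.imwrite("pics/top7a.png",b)
```

```text
t 12.85 avg [ 0.545  -0.0298  0.028 ] sd [0.0001 0.0001 0.    ] [-180.     -0.   -108.57] F [-0.  -0.1 -1. ] w 0.0195
slide [ 0.1209 -0.0011 -0.0015] roll 0.04
tip in cradle [ 0.0509 -0.0408]
```

View pics/side7a.png

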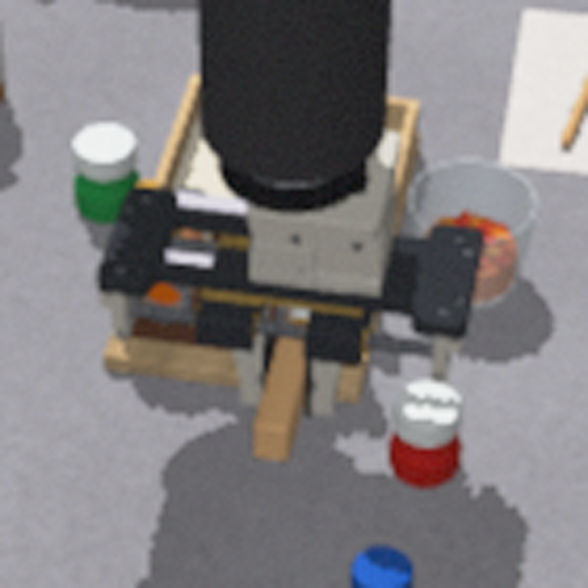

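View pics/top7a.png

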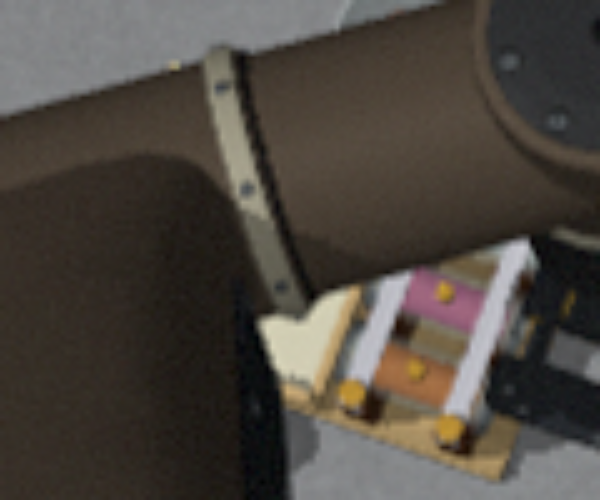

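{"api": "apply_moves", "payload": {
  "commands": [
    {"grip": 1, "slide": [0.015, 0, 0], "roll": 0},
    {"grip": 1, "slide": [0.04, 0, 0], "roll": 0},
    {"grip": 1, "slide": [0.07, 0, 0], "roll": 0},
    {"grip": 1, "slide": [0.1, 0, 0], "roll": 0},
    {"grip": 1, "slide": [0.125, 0, 0], "roll": 0}
  ]
}}

```text
time_s: 13.58
tcp_pos: [0.5041, -0.1502, 0.028]
eef_rot: [180.0, -0.0, -108.6]
contact_force: [-0.2, 0.1, -0.8]
gripper_width: 0.0196
```

Run:
```python
from h import *
gavg(.4567,-.3693,.2,-176.7,1)
```

```text
t 13.575 avg [ 0.5041 -0.1502  0.028 ] sd [0. 0. 0.] [ 179.99   -0.   -108.64] F [-0.2  0.1 -0.8] w 0.0196
slide [ 0.2228 -0.0251 -0.172 ] roll 68.06
tip in cradle [-0.0762 -0.0405]
```

{"api": "apply_moves", "payload": {
  "commands": [
    {"grip": 1, "slide": [0, 0, -0.05], "roll": 0},
    {"grip": 1, "slide": [0, 0, -0.11], "roll": 0},
    {"grip": 1, "slide": [0, 0, -0.172], "roll": 0}
  ]
}}

```text
time_s: 13.95
tcp_pos: [0.5039, -0.1494, 0.2016]
eef_rot: [180.0, -0.0, -108.6]
contact_force: [1.8, -0.5, -0.8]
gripper_width: 0.0195
```

{"api": "apply_moves", "payload": {
  "commands": [
    {"grip": 1, "slide": [0.223, -0.025, 0], "roll": 68},
    {"grip": 1, "slide": [0.223, -0.025, 0], "roll": 68},
    {"grip": 1, "slide": [0.223, -0.025, 0], "roll": 68},
    {"grip": 1, "slide": [0.223, -0.025, 0], "roll": 68},
    {"grip": 1, "slide": [0.223, -0.025, 0], "roll": 68}
  ]
}}

```text
time_s: 14.58
tcp_pos: [0.4556, -0.3707, 0.1993]
eef_rot: [180.0, -0.1, -162.9]
contact_force: [-0.2, -0.8, -1.5]
gripper_width: 0.0195
```

Run:
```python
from h import *
gavg(.4567,-.3693,.2,-176.7,1)
for n in ["top","side"]:
    p,d=capture(n); cv2.imwrite(f"pics/{n}8.png",p[:,:,::-1])
p=cv2.imread("pics/side8.png"); a=cv2.resize(p[150:290,270:410],None,fx=4.2,fy=4.2,interpolation=cv2.INTER_CUBIC)
cv2.imwrite("pics/side8a.png",a)
```

```text
t 14.575 avg [ 0.4556 -0.3707  0.1993] sd [0. 0. 0.] [ 1.7996e+02 -6.0000e-02 -1.6290e+02] F [-0.2 -0.8 -1.5] w 0.0195
slide [-0.0015  0.001  -0.0007] roll 13.8
tip in cradle [-0.3007 -0.0649]
```

View pics/side8a.png

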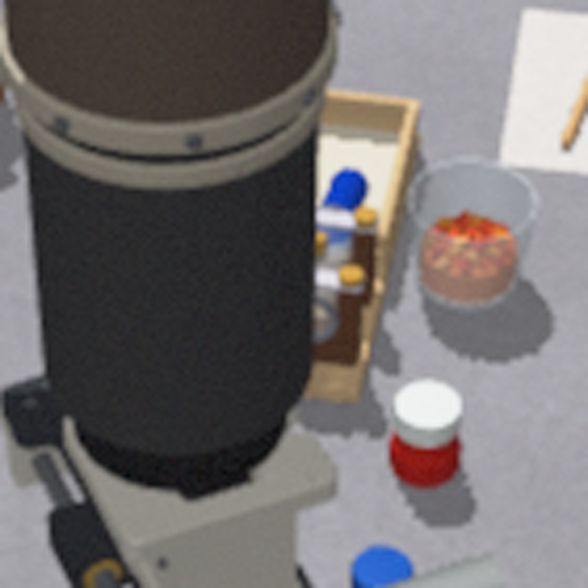

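View pics/top8.png

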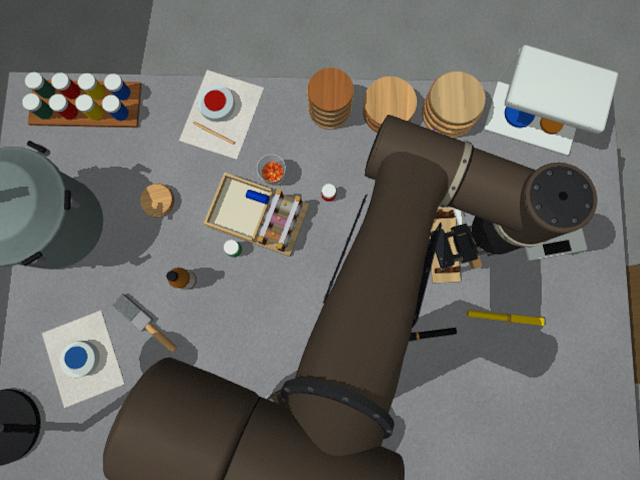

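Run:
```python
from h import *
p,d=capture("top"); c=cal("top")
hsv=cv2.cvtColor(p,cv2.COLOR_RGB2HSV)
m=(hsv[...,0]>105)&(hsv[...,0]<130)&(hsv[...,1]>140); mm=np.zeros_like(m); mm[185:215,235:285]=m[185:215,235:285]
P=cloud(d,c,mm); c2,s2=np.cos(C[2]),np.sin(C[2])
L=(P[:,:2]-C[:2])@np.array([[c2,-s2],[s2,c2]])
print(len(P),L.min(0),L.max(0)); 
for a in np.arange(.03,.16,.01):
    k=(L[:,0]>=a)&(L[:,0]<a+.01)
    if k.sum(): print(round(a,3),k.sum(),P[k,2].max().round(4),np.median(P[k,2]).round(4),L[k,1].mean().round(4))
print(get_state()["time_s"])
```

```text
185 [ 0.04893261 -0.05194063] [ 0.11032789 -0.02810104]
0.04 4 0.0391 0.0375 -0.0387
0.05 35 0.0529 0.0465 -0.0387
0.06 31 0.0499 0.0453 -0.039
0.07 31 0.0502 0.0429 -0.0392
0.08 26 0.0471 0.0414 -0.0391
0.09 31 0.0427 0.0379 -0.0395
0.1 26 0.0401 0.0363 -0.0397
0.11 1 0.0346 0.0346 -0.0388
14.725
```

Run:
```python
from h import *
P=ins(-.07)
gavg(P[0],P[1],.2,71.39-180,1)
```

```text
t 14.725 avg [ 0.4567 -0.3684  0.1997] sd [0. 0. 0.] [ 1.7997e+02 -2.0000e-02 -1.6220e+02] F [ 0.1 -0.5 -1.3] w 0.0196
slide [-0.1168  0.1974 -0.0002] roll -53.59
tip in cradle [-0.2982 -0.0652]
```

{"api": "apply_moves", "payload": {
  "commands": [
    {"grip": 1, "slide": [-0.117, 0.1975, 0], "roll": -53.6},
    {"grip": 1, "slide": [-0.117, 0.1975, 0], "roll": -53.6},
    {"grip": 1, "slide": [-0.117, 0.1975, 0], "roll": -53.6},
    {"grip": 1, "slide": [-0.117, 0.1975, 0], "roll": -53.6},
    {"grip": 1, "slide": [-0.117, 0.1975, 0], "roll": -53.6}
  ]
}}

```text
time_s: 15.35
tcp_pos: [0.5096, -0.1411, 0.2004]
eef_rot: [-180.0, 0.0, -107.8]
contact_force: [0.5, -0.4, -0.4]
gripper_width: 0.0198
```

{"api": "apply_moves", "payload": {
  "commands": [
    {"grip": 1, "slide": [0, 0, 0.05], "roll": 0},
    {"grip": 1, "slide": [0, 0, 0.088], "roll": 0},
    {"grip": 1, "slide": [0, 0, 0.088], "roll": 0}
  ]
}}

```text
time_s: 15.72
tcp_pos: [0.5068, -0.1438, 0.1098]
eef_rot: [179.7, -0.1, -108.5]
contact_force: [-0.5, 0.9, 0.2]
gripper_width: 0.0192
```

Run:
```python
from h import *
P=ins(-.07)
gavg(P[0],P[1],.0290,71.39-180,4)
```

```text
t 15.875 avg [ 0.5089 -0.144   0.1122] sd [0.0013 0.0001 0.0015] [ 1.7994e+02 -4.0000e-02 -1.0850e+02] F [-0.5  0.3 -0. ] w 0.0197
slide [0.0011 0.001  0.0832] roll 0.11
tip in cradle [-0.0688 -0.043 ]
```

{"api": "apply_moves", "payload": {
  "commands": [
    {"grip": 1, "slide": [0.001, 0.0015, 0.05], "roll": 0},
    {"grip": 1, "slide": [0.001, 0.0015, 0.0835], "roll": 0},
    {"grip": 1, "slide": [0.001, 0.0015, 0.0835], "roll": 0},
    {"grip": 1, "slide": [0.001, 0.0015, 0.0835], "roll": 0}
  ]
}}

```text
time_s: 16.38
tcp_pos: [0.5091, -0.1446, 0.0306]
eef_rot: [-179.8, 0.0, -108.6]
contact_force: [0.2, -0.6, -0.7]
gripper_width: 0.0193
```

Run:
```python
from h import *
P=ins(-.033)
gavg(P[0],P[1],.0290,71.39-180,4)
```

```text
t 16.525 avg [ 0.5091 -0.1446  0.0306] sd [0.0002 0.     0.0001] [-1.7981e+02  6.0000e-02 -1.0866e+02] F [ 1.1 -0.6 -1.1] w 0.0194
slide [-0.0363  0.0014  0.0016] roll -0.05
tip in cradle [-0.0693 -0.0434]
```

{"api": "apply_moves", "payload": {
  "commands": [
    {"grip": 1, "slide": [-0.01, 0.0014, 0.0012], "roll": 0},
    {"grip": 1, "slide": [-0.02, 0.0014, 0.0012], "roll": 0},
    {"grip": 1, "slide": [-0.028, 0.0014, 0.0012], "roll": 0},
    {"grip": 1, "slide": [-0.036, 0.0014, 0.0012], "roll": 0},
    {"grip": 1, "slide": [-0.036, 0.0014, 0.0012], "roll": 0}
  ]
}}

```text
time_s: 17.15
tcp_pos: [0.5179, -0.1094, 0.0273]
eef_rot: [-180.0, -0.0, -108.6]
contact_force: [-0.1, -0.2, 0.3]
gripper_width: 0.0198
```

Run:
```python
from h import *
P=ins(.060)
gavg(P[0],P[1],.0280,71.39-180,2)
```

```text
t 17.2 avg [ 0.5178 -0.1095  0.0272] sd [0.0001 0.0002 0.    ] [ 179.99   -0.   -108.65] F [-0.  -0.6 -0.9] w 0.02
slide [-0.0934 -0.0015 -0.0008] roll -0.04
tip in cradle [-0.0334 -0.0405]
```

{"api": "apply_moves", "payload": {
  "commands": [
    {"grip": 1, "slide": [-0.01, 0, 0], "roll": 0},
    {"grip": 1, "slide": [-0.02, 0, 0], "roll": 0},
    {"grip": 1, "slide": [-0.03, 0, 0], "roll": 0},
    {"grip": 1, "slide": [-0.04, 0, 0], "roll": 0},
    {"grip": 1, "slide": [-0.045, 0, 0], "roll": 0}
  ]
}}

```text
time_s: 17.82
tcp_pos: [0.5323, -0.0666, 0.0273]
eef_rot: [-180.0, 0.0, -108.7]
contact_force: [-0.3, -1.4, -0.5]
gripper_width: 0.0196
```

Run:
```python
from h import *
P=ins(.060)
gavg(P[0],P[1],.0280,71.39-180,2)
```

```text
t 17.875 avg [ 0.5324 -0.0665  0.0273] sd [0.0001 0.0001 0.    ] [-179.99    0.   -108.66] F [ 0.2  0.5 -0.7] w 0.0196
slide [-0.048  -0.0013 -0.0007] roll -0.05
tip in cradle [ 0.012  -0.0406]
```

{"api": "apply_moves", "payload": {
  "commands": [
    {"grip": 1, "slide": [-0.012, 0, 0], "roll": 0},
    {"grip": 1, "slide": [-0.024, 0, 0], "roll": 0},
    {"grip": 1, "slide": [-0.034, 0, 0], "roll": 0},
    {"grip": 1, "slide": [-0.04, 0, 0], "roll": 0},
    {"grip": 1, "slide": [-0.044, 0, 0], "roll": 0}
  ]
}}

```text
time_s: 18.5
tcp_pos: [0.5462, -0.0253, 0.0273]
eef_rot: [180.0, -0.0, -108.7]
contact_force: [-0.8, -0.2, -0.8]
gripper_width: 0.0199
```

{"api": "apply_moves", "payload": {
  "commands": [
    {"grip": 1, "slide": [-0.003, 0, 0], "roll": 0},
    {"grip": 1, "slide": [-0.006, 0, 0], "roll": 0},
    {"grip": 1, "slide": [-0.006, 0, 0], "roll": 0}
  ]
}}

```text
time_s: 18.88
tcp_pos: [0.5482, -0.02, 0.0274]
eef_rot: [-180.0, 0.0, -108.7]
contact_force: [-0.3, -0.5, 0.3]
gripper_width: 0.02
```

Run:
```python
from h import *
P=ins(-.072)
gavg(P[0],P[1],.0280,71.39-180,2)
```

```text
t 18.925 avg [ 0.5482 -0.02    0.0273] sd [0. 0. 0.] [-1.7999e+02  1.0000e-02 -1.0871e+02] F [-0.4  0.  -0.7] w 0.0203
slide [ 0.1332 -0.0015 -0.0007] roll -0.1
tip in cradle [ 0.0612 -0.0407]
```

Withdraw, lift, and swing back towards the rest.

{"api": "apply_moves", "payload": {
  "commands": [
    {"grip": 1, "slide": [0.02, 0, 0], "roll": 0},
    {"grip": 1, "slide": [0.05, 0, 0], "roll": 0},
    {"grip": 1, "slide": [0.08, 0, 0], "roll": 0},
    {"grip": 1, "slide": [0.11, 0, 0], "roll": 0},
    {"grip": 1, "slide": [0.136, 0, 0], "roll": 0}
  ]
}}

```text
time_s: 19.55
tcp_pos: [0.5033, -0.1506, 0.0273]
eef_rot: [180.0, -0.0, -108.8]
contact_force: [-0.0, 0.4, -1.6]
gripper_width: 0.0195
```

{"api": "apply_moves", "payload": {
  "commands": [
    {"grip": 1, "slide": [0, 0, -0.05], "roll": 0},
    {"grip": 1, "slide": [0, 0, -0.11], "roll": 0},
    {"grip": 1, "slide": [0, 0, -0.172], "roll": 0},
    {"grip": 1, "slide": [0, 0, -0.172], "roll": 0}
  ]
}}

```text
time_s: 20.05
tcp_pos: [0.5067, -0.15, 0.2048]
eef_rot: [-179.5, 0.2, -108.7]
contact_force: [0.0, 1.0, -2.2]
gripper_width: 0.0197
```

Run:
```python
from h import *
gavg(.4567,-.3693,.2,-176.7,1)
```

```text
t 20.05 avg [ 0.5067 -0.15    0.2048] sd [0. 0. 0.] [-1.7946e+02  1.6000e-01 -1.0871e+02] F [ 0.   1.  -2.2] w 0.0197
slide [ 0.2238 -0.0229  0.0044] roll 67.99
tip in cradle [-0.0752 -0.0429]
```

{"api": "apply_moves", "payload": {
  "commands": [
    {"grip": 1, "slide": [0.223, -0.023, 0], "roll": 68},
    {"grip": 1, "slide": [0.223, -0.023, 0], "roll": 68},
    {"grip": 1, "slide": [0.223, -0.023, 0], "roll": 68},
    {"grip": 1, "slide": [0.223, -0.023, 0], "roll": 68},
    {"grip": 1, "slide": [0.223, -0.023, 0], "roll": 68}
  ]
}}

```text
time_s: 20.68
tcp_pos: [0.4523, -0.3701, 0.1978]
eef_rot: [179.9, -0.1, -163.0]
contact_force: [-0.2, 0.6, -0.4]
gripper_width: 0.0199
```

{"api": "apply_moves", "payload": {
  "commands": [
    {"grip": 1, "slide": [0, 0, 0], "roll": 10},
    {"grip": 1, "slide": [0, 0, 0], "roll": 14},
    {"grip": 1, "slide": [0, 0, 0], "roll": 14}
  ]
}}

```text
time_s: 21.05
tcp_pos: [0.4535, -0.3677, 0.1984]
eef_rot: [180.0, -0.1, -176.4]
contact_force: [-0.0, -0.7, 0.1]
gripper_width: 0.0197
```

Run:
```python
from h import *
p,d=capture("top"); c=cal("top"); cv2.imwrite("pics/top9.png",p[:,:,::-1])
hsv=cv2.cvtColor(p,cv2.COLOR_RGB2HSV)
m=(hsv[...,0]>105)&(hsv[...,0]<130)&(hsv[...,1]>140); mm=np.zeros_like(m); mm[185:225,215:285]=m[185:225,215:285]
P=cloud(d,c,mm); c2,s2=np.cos(C[2]),np.sin(C[2])
L=(P[:,:2]-C[:2])@np.array([[c2,-s2],[s2,c2]])
print(len(P),L.min(0),L.max(0)); 
for a in np.arange(.03,.16,.01):
    k=(L[:,0]>=a)&(L[:,0]<a+.01)
    if k.sum(): print(round(a,3),k.sum(),P[k,2].max().round(4),np.median(P[k,2]).round(4),L[k,1].mean().round(4))
gavg(.4567,-.3693,.0295,-176.7,2)
```

```text
182 [ 0.05848093 -0.05237   ] [ 0.11796029 -0.02891597]
0.05 5 0.0363 0.034 -0.0378
0.06 31 0.0417 0.0353 -0.0393
0.07 30 0.0415 0.0353 -0.0389
0.08 30 0.04 0.0355 -0.0395
0.09 32 0.0418 0.0357 -0.0389
0.1 31 0.0407 0.0359 -0.0396
0.11 23 0.0412 0.0362 -0.0388
t 21.15 avg [ 0.4539 -0.3676  0.1987] sd [0.0001 0.     0.0001] [ 1.7997e+02 -5.0000e-02 -1.7635e+02] F [-0.1 -0.8 -0.7] w 0.0197
slide [-0.0028 -0.002   0.1692] roll 0.35
tip in cradle [-0.2983 -0.0623]
```

View pics/top9.png

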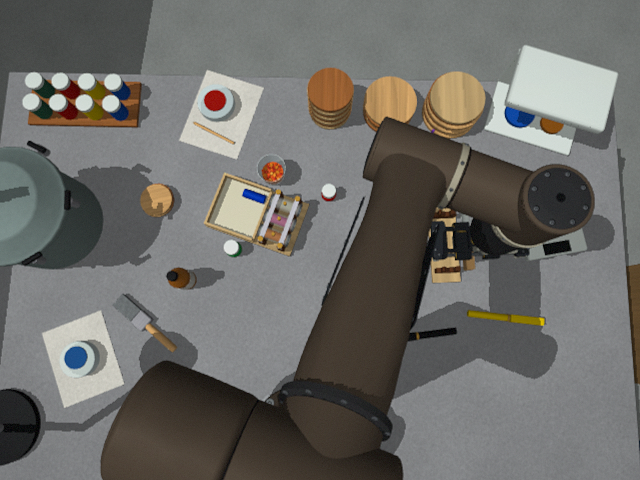

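{"api": "apply_moves", "payload": {
  "commands": [
    {"grip": 1, "slide": [-0.0028, -0.002, 0.04], "roll": 0.35},
    {"grip": 1, "slide": [-0.0028, -0.002, 0.09], "roll": 0.35},
    {"grip": 1, "slide": [-0.0028, -0.002, 0.115], "roll": 0.35},
    {"grip": 1, "slide": [-0.0028, -0.002, 0.115], "roll": 0.35},
    {"grip": 1, "slide": [-0.0028, -0.002, 0.115], "roll": 0.35}
  ]
}}

```text
time_s: 21.78
tcp_pos: [0.4583, -0.3697, 0.0854]
eef_rot: [-179.9, 0.1, -176.7]
contact_force: [-0.9, 0.2, -0.1]
gripper_width: 0.0198
```

Run:
```python
from h import *
gavg(.4567,-.3693,.0295,-176.7,4)
p,d=capture("wrist"); cv2.imwrite("pics/w10.png",p[:,:,::-1])
p,d=capture("side"); cv2.imwrite("pics/s10.png",p[:,:,::-1])
a=cv2.imread("pics/s10.png");cv2.imwrite("pics/s10a.png",cv2.resize(a[290:430,240:420],None,fx=4.2,fy=4.2,interpolation=cv2.INTER_CUBIC))
```

```text
t 21.925 avg [ 0.4585 -0.3697  0.0858] sd [0.0001 0.     0.0002] [-1.7993e+02  1.1000e-01 -1.7673e+02] F [ 0.1  0.3 -0.5] w 0.0199
slide [0.0019 0.0006 0.0563] roll -0.03
tip in cradle [-0.2989 -0.0674]
```

View pics/w10.png

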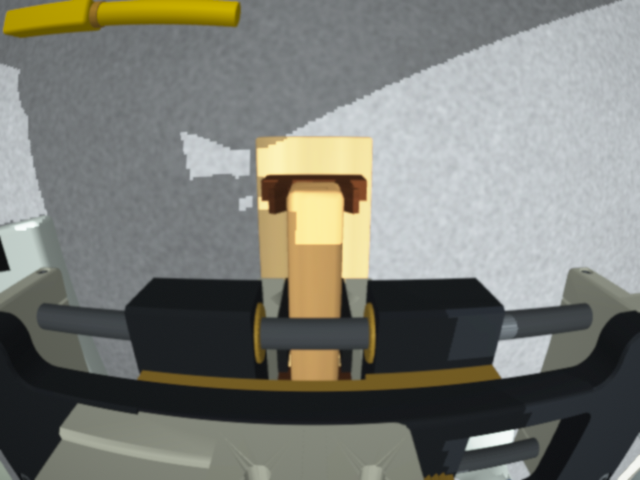

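View pics/s10a.png

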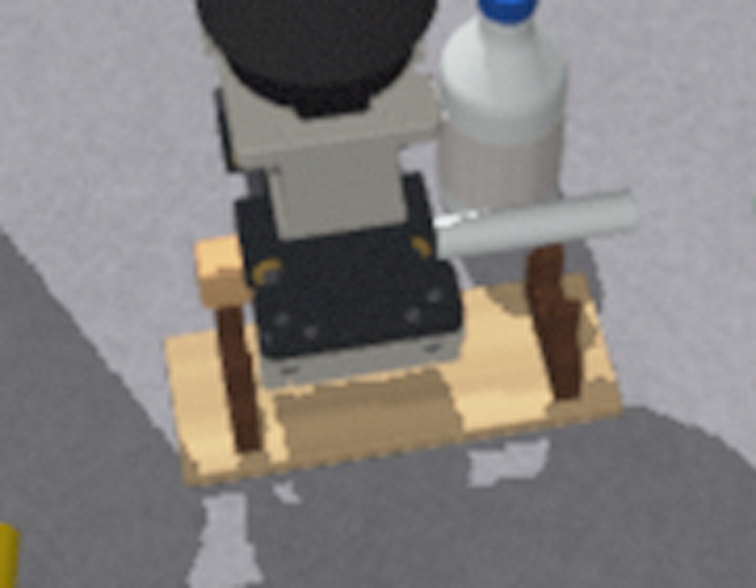

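{"api": "apply_moves", "payload": {
  "commands": [
    {"grip": 1, "slide": [0.0015, 0.0005, 0.015], "roll": 0},
    {"grip": 1, "slide": [0.0015, 0.0005, 0.03], "roll": 0},
    {"grip": 1, "slide": [0.0015, 0.0005, 0.043], "roll": 0},
    {"grip": 1, "slide": [0.0015, 0.0005, 0.052], "roll": 0},
    {"grip": 1, "slide": [0.0015, 0.0005, 0.0555], "roll": 0}
  ]
}}

```text
time_s: 22.65
tcp_pos: [0.4556, -0.3686, 0.0292]
eef_rot: [180.0, -0.1, -176.7]
contact_force: [-9.1, 12.2, 34.9]
gripper_width: 0.0198
```

Run:
```python
from h import *
gavg(.4567,-.3693,.0295,-176.7,4)
print(get_state())
```

```text
t 22.8 avg [ 0.4556 -0.3687  0.0293] sd [0.0001 0.0001 0.0001] [ 1.7999e+02 -7.0000e-02 -1.7674e+02] F [-4.6  2.9  8.9] w 0.0198
slide [-0.001  -0.0006 -0.0002] roll -0.04
tip in cradle [-0.2988 -0.0643]
{'time_s': 22.8, 'joints': array([-1.98755320e+01,  2.36785639e+01, -2.39278900e+01,  2.13678951e-02,
       -4.24411651e+01, -6.68904968e+01]), 'qd': array([ 0.02542726, -0.07075474, -0.1170702 , -0.12293347,  0.15988384,
        0.06933125]), 'joint_torque': array([ 9.30216629e-02, -5.00360978e+01,  2.14606279e+01,  4.92368817e+00,
        1.46115236e+00, -3.24930239e-02]), 'tcp_pos': array([ 0.45567755, -0.36878258,  0.02937731]), 'eef_rot': array([ 1.79994560e+02, -4.94542025e-02, -1.76750252e+02]), 'contact_force': array([-4.57334391,  2.87896439,  8.91240468]), 'moment': array([1.04472218, 1.11780752, 0.07725348]), 'gripper_width': 0.01976256433205141}
```

{"api": "apply_moves", "payload": {
  "commands": [
    {"grip": 1, "slide": [0, 0, -0.0008], "roll": 0},
    {"grip": 0, "slide": [0, 0, -0.0008], "roll": 0},
    {"grip": 0, "slide": [0, 0, -0.0008], "roll": 0},
    {"grip": 0, "slide": [0, 0, -0.0008], "roll": 0},
    {"grip": 0, "slide": [0, 0, -0.0008], "roll": 0}
  ]
}}

```text
time_s: 23.42
tcp_pos: [0.4561, -0.3689, 0.0295]
eef_rot: [180.0, -0.0, -176.8]
contact_force: [-0.6, 0.0, -0.6]
gripper_width: 0.0543
```

{"api": "apply_moves", "payload": {
  "commands": [
    {"grip": 0, "slide": [0, 0, 0], "roll": 0},
    {"grip": 0, "slide": [0, 0, 0], "roll": 0},
    {"grip": 0, "slide": [0, 0, 0], "roll": 0},
    {"grip": 0, "slide": [0, 0, 0], "roll": 0}
  ]
}}

```text
time_s: 23.92
tcp_pos: [0.4561, -0.3689, 0.0296]
eef_rot: [-180.0, -0.0, -176.8]
contact_force: [0.0, -0.2, -0.5]
gripper_width: 0.0869
```

Run:
```python
from h import *
goto(.50,-.35,.24,-176)
p,d=capture("wrist"); cv2.imwrite("pics/w11.png",p[:,:,::-1])
p,d=capture("side"); cv2.imwrite("pics/s11.png",p[:,:,::-1])
a=cv2.imread("pics/s11.png");cv2.imwrite("pics/s11a.png",cv2.resize(a[290:430,240:420],None,fx=4.2,fy=4.2,interpolation=cv2.INTER_CUBIC))
```

```text
t 23.925 pos [ 0.4561 -0.3689  0.0296] rot [-180.     -0.   -176.77] J [-19.9  23.7 -23.9   0.  -42.4 -66.9] F [ 0.  -0.2 -0.5] w 0.0869
slide [-0.0449  0.0164 -0.2104] roll -0.77 dist 0.216
```

View pics/w11.png

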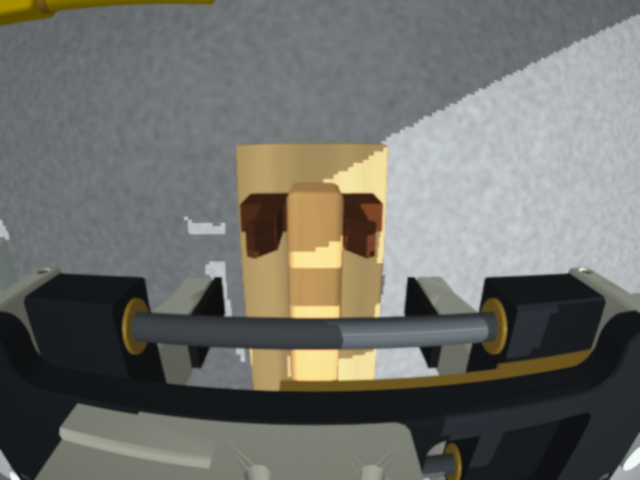

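View pics/s11a.png

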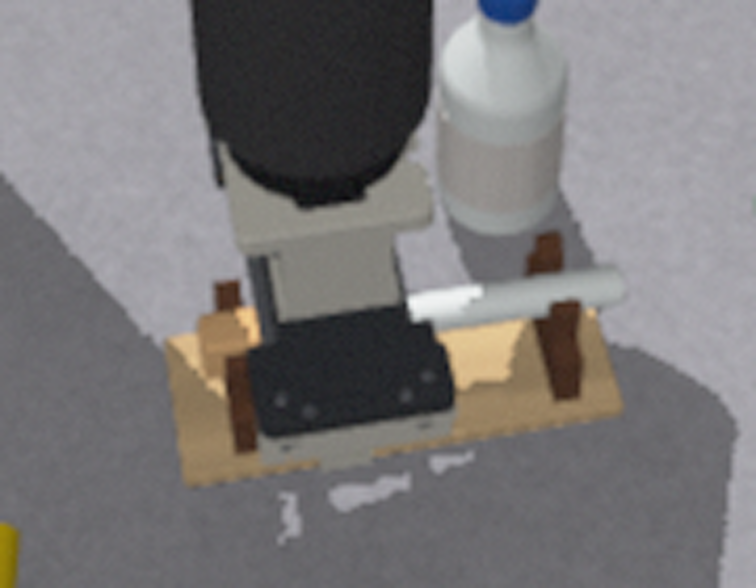

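Rod is seated in both notches. Rise straight up, then to the previous viewing pose for comparison.

{"api": "apply_moves", "payload": {
  "commands": [
    {"grip": 0, "slide": [0, 0, -0.05], "roll": 0},
    {"grip": 0, "slide": [0, 0, -0.11], "roll": 0},
    {"grip": 0, "slide": [0, 0, -0.17], "roll": 0},
    {"grip": 0, "slide": [-0.045, 0.0164, -0.21], "roll": -0.8},
    {"grip": 0, "slide": [-0.045, 0.0164, -0.21], "roll": -0.8}
  ]
}}

```text
time_s: 24.65
tcp_pos: [0.5037, -0.3499, 0.2436]
eef_rot: [-179.8, 0.4, -175.8]
contact_force: [-0.9, 0.5, -2.0]
gripper_width: 0.0877
```

{"api": "apply_moves", "payload": {
  "commands": [
    {"grip": 0, "slide": [0, 0, 0], "roll": 0},
    {"grip": 0, "slide": [0, 0, 0], "roll": 0}
  ]
}}

```text
time_s: 24.9
tcp_pos: [0.4989, -0.3499, 0.2382]
eef_rot: [179.9, -0.1, -176.0]
contact_force: [0.6, 0.8, 0.1]
gripper_width: 0.0878
```

Run:
```python
from h import *
goto(.50,-.35,.24,-176)
c=get_calibration("wrist"); np.savez("pics/w12c.npz",**{k:np.array(v) for k,v in c.items()})
p,d=capture("wrist"); cv2.imwrite("pics/w12.png",p[:,:,::-1])
p,d=capture("top"); cv2.imwrite("pics/top12.png",p[:,:,::-1])
p,d=capture("side"); cv2.imwrite("pics/s12.png",p[:,:,::-1])
a=cv2.imread("pics/w12.png")
cv2.imwrite("pics/w12a.png",cv2.rotate(cv2.resize(a[85:310,240:360],None,fx=3.5,fy=3.5,interpolation=cv2.INTER_CUBIC),cv2.ROTATE_90_COUNTERCLOCKWISE))
```

```text
t 24.9 pos [ 0.4989 -0.3499  0.2382] rot [ 1.7993e+02 -1.3000e-01 -1.7600e+02] J [-16.7  14.1  -6.9  -0.  -69.2 -69.3] F [0.6 0.8 0.1] w 0.0878
slide [-0.0011 -0.0002 -0.0018] roll -0.0 dist 0.002
```

View pics/w12a.png

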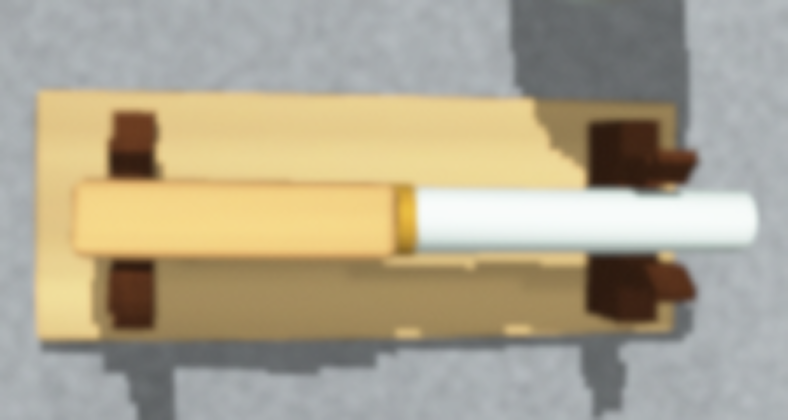

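View pics/s12.png

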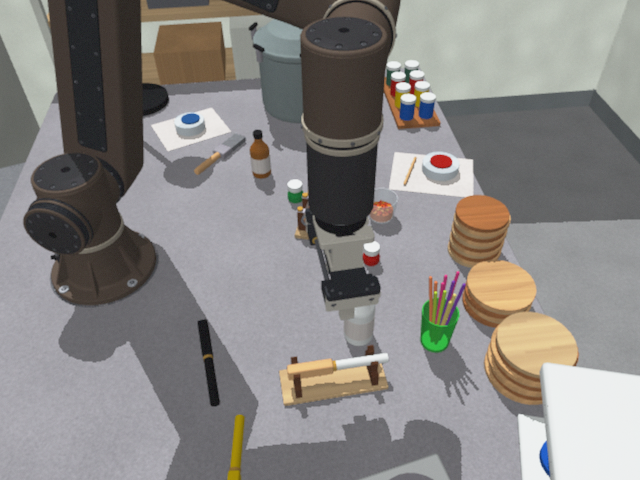

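View pics/top12.png

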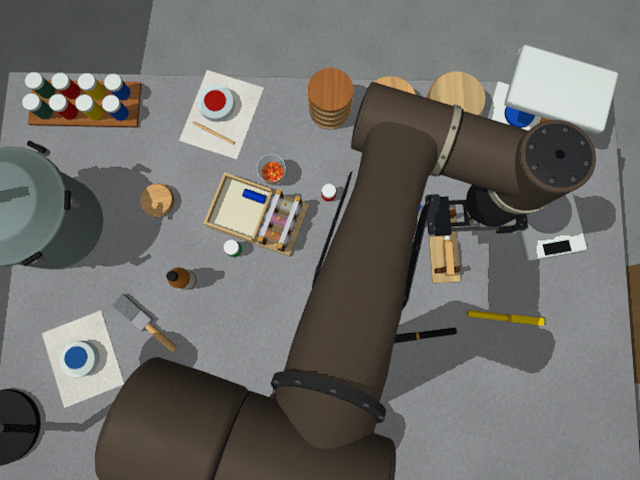

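```bash
python3 -c "
from h import *
s=get_state(); print(s['time_s'],s['qd'].round(2)); print(close_job())"
```

```text
25.05 [-0.08 -0.1   0.45  0.09 -0.01 -0.1 ]
the job is handed in; nothing more can be done
None
```

I pushed the blue casting out of its tube (the one farthest from the robot) into the catch tray, put the rod back in its rest, and handed the job in at 25 s of the 56 s allowed.

- **Pushing:** the tip met about 4.7 N against the casting. The casting dropped after the first push but lay tilted about 11° on the tray's low rim. I pushed once more, taking the tip about 10 mm further past the tube exit, and it then fell flat.
- **Casting:** in the later top view, the casting's top was level along its length, about 41 mm above the bench. Its centre was at about cradle x = 0.088 m and y = -0.04 m, inside the tray.
- **Rod:** it sits in both notches of its rest. Compared with the first wrist picture it is within about 1 mm of where it lay. It briefly pressed on the notches with about 38 N as I seated it, and that fell away once I opened the gripper.
- **Everything else:** in the last top and side pictures the bystanders stood where they did before, as far as they could be seen. The robot's arm hid the resin bottle and the straw cup in the last top view, but the side view shows both standing. I saw the orange and pink castings in their tubes and noticed no shift, but did not measure them to 5 mm.
- **Disagreements:** the side camera saw the cradle and rod about 1–2 pixels (about 3–4 mm) off my fit from the wrist camera. The TCP readings also wandered by 1–3 mm after moves. Neither caused trouble getting the rod into the tube or back into the rest.

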